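Lock the chopping shelf and move the thin glass spice jars to the drip tray

TASK

First lock the pull-out shelf by sliding its latch until the latch block stands at the raised black line beside its track, then take the bottle opener out of the teal drip tray and lay it in the middle of the cork mat; keep the jars out of the tray until both are done. Then move every glass spice jar from the wooden compartment rack into the tray, each lying flat on the ridges on the same side as it lies now, and leave the pepper mill in the rack. The glass is very thin: take and carry each jar with the gentlest grip, set it down softly rather than dropping it or pressing on it, and do not disturb anything else.

Things in the scene. Friction and masses are not known exactly. Their poses are not given: they have to be found in the camera images.
- latch (a joint): travel of the shelf latch along its track, m: 0 at the open end, grows as the block slides along the base plate's +y, stop at 0.100; 0.070 = block centred on the raised line (locked). Slides with about 1.5 N of friction and stays where it is left.
- latch_base: steel base plate of the latch, fixed, 56 x 160 mm and 12 mm thick, origin at the centre of its underside; the track runs along its own y
- latch_top (a point): top centre of the latch block, a black block 30 mm across the track, 16 mm along it, 36 mm tall (top about 48 mm above the shelf)
- latch_mark (a point): the raised black line on the base plate that the block must stand at, on the track's centre line; the line shows on either side of the block
- tray: ridged teal plastic drip tray, fixed, 248 x 248 mm outside, rim 16 mm high and 4 mm thick; nine ridges run along its y, their tops 7 mm above its underside. Origin: centre of its underside
- mat: cork mat, fixed, 170 (x) x 120 (y) x 4 mm, origin at the centre of its underside
- opener: steel bottle opener, loose, 148 mm long along its x, 0.14 kg: grip bar 20 mm wide and 14 mm thick from x = -70 to +30 mm, square loop 40 mm wide and 11 mm high from x = +30 to +78 mm. Origin on its underside, x = 0 near its centre of mass. At the start it lies in the tray
- rack: white wooden rack, fixed, 262 (x) x 242 (y) mm, 20 mm high: six compartments 8 mm deep (floor 12 mm above the underside), 116 mm long in x and 54 mm wide in y, centred at x = -63, +63 and y = -84, 0, +84 mm from the origin (centre of the underside)
- jar1: thin amber glass spice jar lying along its x, loose, about 0.11 kg: square body 80 x 34 x 34 mm (x = -50 to +30 mm), round neck and cork to x = +50 mm. Origin: centre of its lower face as it lies, z up. May be absent. Cracks if the fingers press on it with more than 60 N (sum over both) or if dropped; the gentlest grip holds it well within that
- jar2: thin amber glass spice jar lying along its x, loose, about 0.11 kg: square body 80 x 34 x 34 mm (x = -50 to +30 mm), round neck and cork to x = +50 mm. Origin: centre of its lower face as it lies, z up. May be absent. Cracks if the fingers press on it with more than 60 N (sum over both) or if dropped; the gentlest grip holds it well within that
- jar3: thin amber glass spice jar lying along its x, loose, about 0.11 kg: square body 80 x 34 x 34 mm (x = -50 to +30 mm), round neck and cork to x = +50 mm. Origin: centre of its lower face as it lies, z up. May be absent. Cracks if the fingers press on it with more than 60 N (sum over both) or if dropped; the gentlest grip holds it well within that
- jar4: thin amber glass spice jar lying along its x, loose, about 0.11 kg: square body 80 x 34 x 34 mm (x = -50 to +30 mm), round neck and cork to x = +50 mm. Origin: centre of its lower face as it lies, z up. May be absent. Cracks if the fingers press on it with more than 60 N (sum over both) or if dropped; the gentlest grip holds it well within that
- jar5: thin amber glass spice jar lying along its x, loose, about 0.11 kg: square body 80 x 34 x 34 mm (x = -50 to +30 mm), round neck and cork to x = +50 mm. Origin: centre of its lower face as it lies, z up. May be absent. Cracks if the fingers press on it with more than 60 N (sum over both) or if dropped; the gentlest grip holds it well within that
- mill: turned dark wooden pepper mill, 104 mm long, 36 mm thick, lying along its x in one of the rack's compartments; stays there. Origin: centre of its underside
- kettle: slim silver kettle, 180 mm tall, body 116 mm wide, spout and handle reach 125 mm from its axis; leave alone. Origin: centre of its underside
- jug: white ceramic jug, 140 mm tall, 100 mm wide plus a handle; leave alone. Origin: centre of its underside
- bowl: small glass bowl, 50 mm tall, 110 mm wide; leave alone. Origin: centre of its underside
Not all that is in view belongs to the job. Leave any red look-alike of the jar2 alone.

How it is judged:
By the outcome, as a careful person would: the job done as asked, in the order asked, and still so for the second after the job is handed in, with the robot touching nothing.
Of jar1, jar2, jar3, jar4, jar5 only 3 to 5 are there at a start; the rules pass over those that are not, and their reading is None.
At some moment in a run one of jar1, jar2, jar3, jar4, jar5, opener may be knocked a few centimetres aside while the robot is not near it.
It also fails if it takes over 210 s, if anything falls off the work surface, if the arm or the gripper's body presses on something with over 40 N, if the wrist force passes 120 N, or if a joint passes its speed limit or range.

ROBOT

A 6-joint arm with a two-finger parallel gripper is mounted at the origin on the work surface. World frame = base frame: x ahead of the robot, y to its left, z up, the work surface at z = 0. Lengths are in mm, angles in rad, forces in N, time in s.
With the tool pointing down it reaches from about 275 to 750 mm from the base axis. Payload 10.2 kg.
Tool frame: the origin (TCP) lies between the finger pads; the fingertips stand 25 mm ahead of it and the grasp point (between the pads) lies 6 mm ahead of it; z points along the fingers, y is the line along which they close (so a half turn about z gives the same grasp; the last joint's range is limited). The gripper opens to 85 mm and grips with 20 to 120 N. Pads are 22 mm wide; open, the fingers measure 114 mm over their backs; the gripper's body (76 mm by 85 mm) begins 54 mm behind the grasp point. The pads swing forward as they close: fully open they stand 13 mm farther back than shut.
Start: joints at [-1.511, 0.313, 1.498, -0, 1.331, -0.223], TCP at [146.486, -504.156, 256.294] pointing down, gripper open.
Joint ranges: [-2.94, 2.94], [-0.97, 2.17], [0.19, 2.56], [-1.23, 4.37], [0.02, 3.11], [-2.88, 2.88]. Speed limits (rad/s): [2.39, 2.39, 3.01, 3.14, 3.14, 3.14].

INTERFACE

Orientations are given as a unit quaternion [w, x, y, z].
In Python, from rig import ctrl, eyes, finish_job gives the robot as it stands.
- The arm moves only by the tool step_arm, never from a script. Its argument "increments" is a list of rows, each an object of numbers: "dx", "dy", "dz": the shift along the tool's x, y, z in units of 25 mm (1.0 is 25 mm); "wx", "wy", "wz": the turn, a rotation vector about the tool's x, y, z in units of 6 degrees (1.0 is 6 degrees). A call has 1 to 5 rows; each row shifts and turns the commanded pose from where the row before left it, along the tool's axes as they then stand; what a row does not reach is not made up. A row lasts 1/10 s, in which the tool goes at most 50 mm and 8.59 degrees, less where a joint would pass 70% of its speed; a pose out of reach is approached as far as the arm can. A call is refused whole if a number of a shift passes 1 or a number of a turn 1, either way. A call with a gripper value outside its range is refused whole. "fingers" is the finger opening in mm, from 0 to 85.4, set as the call begins (left out, the last holds). The fingers move at their own pace and stop on an object; "squeeze" is the grip in N (left out, the last holds). Time passes only in rows, so rows that do not move let the fingers close. It gives the time, the measured TCP pose, the force, the opening and the grip force at its end, in the units of the state.
- ctrl.sense(): the state, without advancing time (a new reading comes with each control period).
- eyes.capture(name): name is "scene" or "top" or "wrist"; returns a dict with "frame" (420x560x3 uint8, blue, green, red), "fx", "fy", "cx", "cy" (pixels), "R" (3x3) and "t" (3): a world point X has camera coordinates R X + t; the wrist camera has in their place "tool_from_camera" (4x4, takes a point from camera to tool coordinates, whose origin is the TCP and whose axes are the flange's). Camera axes: x right, y down, z forward; pixel columns grow to the right and rows downward; lengths in mm; the calibration is good to about 2 mm. A picture is of the moment at which its call begins: read the wrist's pose just before it. There is no depth.
- finish_job(): hands the job in; it is judged then, once.
Trained networks look in the newest picture that a camera, given by its name, has taken for a name from the list of things; names that differ only in an ending like _2 or _b are one class to them, and where a whole thing is asked for, a point or a joint stands for the part that bears it (a point fixed in the world has none). Each returns a list of dicts, best first, with "p" (0 to 1); they miss things now and then, are a little off and sometimes report something else, mostly with a low value. They report only what shows in the picture. A call takes as long as a camera call. They do not tell look-alikes from the thing itself.
- eyes.cut_out(camera, label): "mask" (420x560 bool, what is visible of it).
- eyes.landmark_of(camera, label): "point" ([x, y, z] in mm, in the coordinates of the camera as it stood for that picture, good to about 4 mm: a listed point, or the origin of a listed thing).
The state is a dict: "time_s": time; "joints": joint angles; "dq": joint speeds; "tau": joint torques, N m; "eef_pos": TCP position; "ee_rot": TCP orientation; "force": force on the tool from outside, world axes, zero at the start; "wrist_torque": the same for the moment, N m; "grip_width": opening from 0.0 (shut) to 1.0 (fully open); "grip_force": force on a finger pad.
Only numpy, scipy, OpenCV 4.12 (cv2) and the standard library are available. Lean on these libraries where they do the work, as an engineer would, in place of code of your own. Each camera call takes 0.05 s, during which the arm holds its last target. There are 200 camera calls.

## Working session

There is one attempt and no reset: what is moved stays moved. The work goes in short steps, Python scripts to look and compute and a tool call to move; the robot and the scene stay as the last step left them, time stands still between calls to the robot, and variables do not carry over. Pictures are saved under pics/ and viewed, at most 14 in all, crops included, and the job is handed in when it is done.

Besides the shell and the picture viewer there is one more tool, called after ">>>" as a command line: name --argument value ..., lists and objects as JSON in quotes. step_arm: Moves the arm, as the interface text tells. Its arguments: {"type":"object","properties":{"increments":{"type":"array"},"fingers":{"type":"number"},"squeeze":{"type":"number"}},"required":["increments"]}

```bash
mkdir -p pics; ls; cat > h.py <<'E'
import numpy as np, cv2
from rig import ctrl, eyes, finish_job
from scipy.spatial.transform import Rotation as Rn
def world(cam,c,p):
    p=np.array(p,float)
    if cam=="wrist":
        s=ctrl.sense(); q=s["ee_rot"]; R=Rn.from_quat([q[1],q[2],q[3],q[0]])
        T=np.array(c["tool_from_camera"]); return R.apply(T[:3,:3]@p+T[:3,3])+np.array(s["eef_pos"])
    return np.array(c["R"]).T@(p-np.array(c["t"]))
def pix2z(cam,c,u,v,z):
    d=np.array([(u-c["cx"])/c["fx"],(v-c["cy"])/c["fy"],1.])
    o=world(cam,c,[0,0,0]); e=world(cam,c,d)-o
    return o+e*(z-o[2])/e[2]
def proj(c,X):
    p=np.array(c["R"])@np.array(X,float)+np.array(c["t"]); return c["fx"]*p[0]/p[2]+c["cx"],c["fy"]*p[1]/p[2]+c["cy"]
def zrect(cam,c,mask,z):
    "min-area rect of mask back-projected on plane z: centre,size,angle"
    cs,_=cv2.findContours(mask.astype(np.uint8),cv2.RETR_EXTERNAL,cv2.CHAIN_APPROX_NONE)
    k=max(cs,key=cv2.contourArea)[:,0]
    P=np.array([pix2z(cam,c,u,v,z)[:2] for u,v in k],np.float32)
    return cv2.minAreaRect(P)
E
cat > a.py <<'E'
from h import *
s=ctrl.sense(); print({k:np.round(v,3).tolist() for k,v in s.items()})
for cam in ["top","scene"]:
    c=eyes.capture(cam); cv2.imwrite(f"pics/{cam}0.png",c["frame"]); print(cam,np.round(world(cam,c,[0,0,0])),c["fx"])
    for l in ["latch_top","latch_mark","latch_base","tray","mat","opener","rack","jar1","mill","kettle","jug","bowl"]:
        for d in eyes.landmark_of(cam,l):
            w=world(cam,c,d["point"]); P=np.array(d["point"]); print(cam,l,round(d["p"],2),np.round(w),np.round([c["fx"]*P[0]/P[2]+c["cx"],c["fy"]*P[1]/P[2]+c["cy"]]))
E
python3 a.py
```

```text
pics
{'time_s': 0.0, 'joints': [-1.511, 0.313, 1.498, 0.0, 1.331, -0.223], 'dq': [0.0, -0.0, 0.002, 0.0, -0.002, 0.001], 'tau': [0.0, -41.227, -25.974, -0.0, 0.004, -0.0], 'eef_pos': [146.477, -503.91, 255.731], 'ee_rot': [-0.001, 0.99, 0.141, 0.0], 'force': [-0.639, -0.14, -0.505], 'wrist_torque': [-0.051, 0.005, 0.018], 'grip_force': 0.0, 'grip_width': 0.999}
top [ 457.  -11. 1140.] 420.2927651684881
top latch_top 0.45 [445. -33.  49.] [281. 239.]
top latch_mark 0.57 [442.   7.  18.] [265. 240.]
top latch_mark 0.17 [473. 283.   8.] [164. 226.]
top latch_base 0.7 [443.  -7.   3.] [271. 239.]
top tray 0.83 [508. 280.  -1.] [166. 213.]
top mat 0.79 [610.  14.   0.] [264. 178.]
top opener 0.85 [476. 286.   7.] [163. 225.]
top rack 0.55 [ 500. -264.    1.] [366. 221.]
top rack 0.31 [ 565. -342.   14.] [397. 197.]
top jar1 0.92 [ 557. -265.   14.] [368. 199.]
top jar1 0.88 [ 276. -203.   -0.] [342. 304.]
top jar1 0.86 [ 430. -183.   14.] [336. 246.]
top jar1 0.83 [ 272. -349.    3.] [397. 307.]
top jar1 0.68 [446. -10.  -0.] [272. 239.]
top jar1 0.63 [ 560. -174.   10.] [334. 198.]
top j
[... 694 characters left out ...]
0.55 [472. 283.   5.] [375. 214.]
scene rack 0.91 [ 494. -271.   -2.] [186. 200.]
scene rack 0.54 [ 429. -183.   15.] [219. 184.]
scene rack 0.25 [ 558. -264.    9.] [181. 215.]
scene jar1 0.93 [ 554. -178.   16.] [210. 215.]
scene jar1 0.71 [ 435. -267.   11.] [192. 183.]
scene jar1 0.68 [ 432. -184.   16.] [219. 184.]
scene jar1 0.61 [ 559. -267.    9.] [180. 215.]
scene jar1 0.6 [ 271. -350.   -1.] [182. 148.]
scene jar1 0.53 [ 276. -210.   -2.] [223. 153.]
scene mill 0.7 [ 564. -344.    8.] [153. 213.]
scene kettle 0.92 [767. 151.   0.] [321. 302.]
scene kettle 0.48 [ 555. -180.   17.] [210. 215.]
scene jug 0.95 [ 758. -136.   -0.] [207. 284.]
scene bowl 0.77 [789.   7.   6.] [261. 301.]
```

```bash
python3 -c "
import cv2
a=cv2.imread('pics/top0.png');cv2.imwrite('pics/top0c.png',cv2.resize(a[90:330,120:440],None,fx=2.5,fy=2.5,interpolation=cv2.INTER_CUBIC))"
```

```text
(no output)
```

View pics/top0c.png

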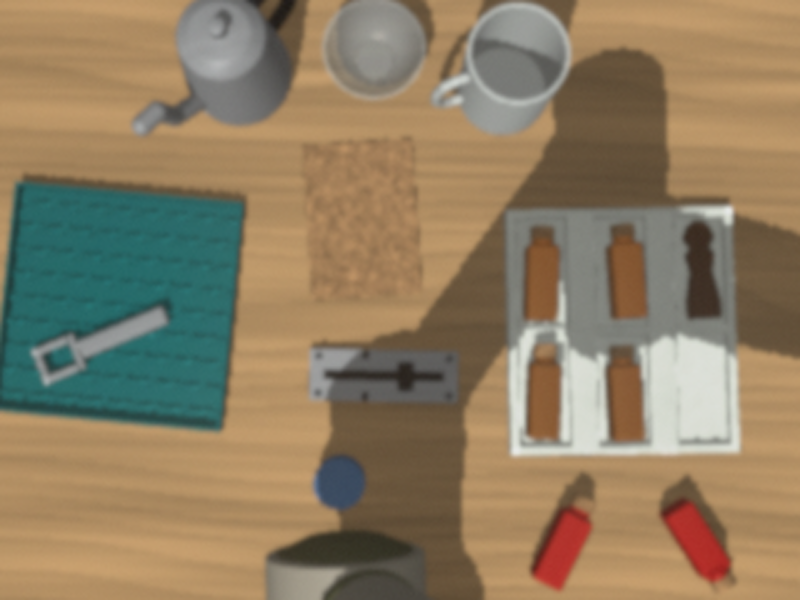

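View pics/scene0.png

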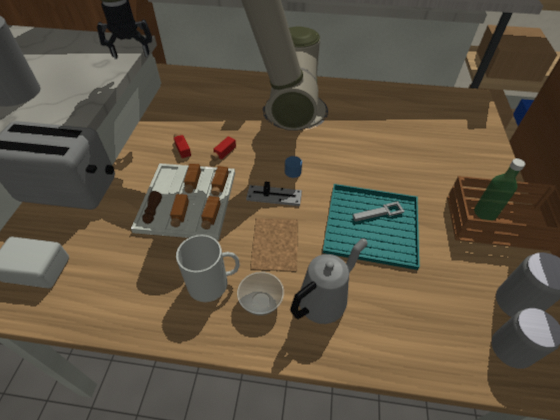

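The top crop shows four amber jars in the rack at crop pixels (543,275), (628,275), (543,395) and (627,395), with the mill at (700,270). The two red look-alikes at (560,545) and (698,540) lie outside the rack and are left alone. The opener is in the tray at (100,345). The latch block is at (405,375) and its mark is at (365,375), so the block must slide about 40 mm toward +y (left). The scene view agrees.

Next I move above the latch.

>>> step_arm --increments '[{"wz": 0.9}, {"wz": 0.9}, {"wz": 0.9}, {"dx": 1, "dy": -1}, {"dx": 1, "dy": -1}]'

```text
invalid input at $.increments[0]: expected keys dx, dy, dz, wx, wy, wz
```

>>> step_arm --increments '[{"dx": 1, "dy": -1}, {"dx": 1, "dy": -1}, {"dx": 1, "dy": -1}, {"dx": 1, "dy": -1}, {"dx": 1, "dy": -1}]'

```text
invalid input at $.increments[0]: expected keys dx, dy, dz, wx, wy, wz
```

>>> step_arm --increments '[{"dx": 1, "dy": -1}, {"dx": 1, "dy": -1}, {"dx": 1, "dy": -1}, {"dx": 1, "dy": -1}, {"dy": -1}]'

```text
invalid input at $.increments[0]: expected keys dx, dy, dz, wx, wy, wz
```

>>> step_arm --increments '[{"dy": -1}, {"dy": -1}, {"dy": -1}, {"dy": -1}, {"dy": -1}]'

```text
invalid input at $.increments[0]: expected keys dx, dy, dz, wx, wy, wz
```

>>> step_arm --increments '[{"dy": -1}, {"dy": -0.5}, {"dy": 0}, {"dy": 0}]'

```text
invalid input at $.increments[0]: expected keys dx, dy, dz, wx, wy, wz
```

All six keys are needed.

>>> step_arm --increments '[{"dx": 0, "dy": 0, "dz": 0, "wx": 0, "wy": 0, "wz": 0.9}, {"dx": 0, "dy": 0, "dz": 0, "wx": 0, "wy": 0, "wz": 0.9}, {"dx": 0, "dy": 0, "dz": 0, "wx": 0, "wy": 0, "wz": 0.9}, {"dx": 1, "dy": -1, "dz": 0, "wx": 0, "wy": 0, "wz": 0}, {"dx": 1, "dy": -1, "dz": 0, "wx": 0, "wy": 0, "wz": 0}]'

```text
time_s: 1.8
eef_pos: [196.7, -453.7, 256.0]
ee_rot: [-0.0, 1.0, -0.001, 0.0]
force: [-0.2, 0.1, -0.1]
grip_width: 1.0
grip_force: 0.0
```

>>> step_arm --increments '[{"dx": 1, "dy": -1, "dz": 0, "wx": 0, "wy": 0, "wz": 0}, {"dx": 1, "dy": -1, "dz": 0, "wx": 0, "wy": 0, "wz": 0}, {"dx": 1, "dy": -1, "dz": 0, "wx": 0, "wy": 0, "wz": 0}, {"dx": 1, "dy": -1, "dz": 0, "wx": 0, "wy": 0, "wz": 0}, {"dx": 1, "dy": -1, "dz": 0, "wx": 0, "wy": 0, "wz": 0}]'

```text
time_s: 2.3
eef_pos: [322.3, -328.0, 256.4]
ee_rot: [0.0, 1.0, -0.0, 0.0]
force: [-0.7, -0.6, 0.4]
grip_width: 0.997
grip_force: 0.0
```

>>> step_arm --increments '[{"dx": 1, "dy": -1, "dz": 0, "wx": 0, "wy": 0, "wz": 0}, {"dx": 1, "dy": -1, "dz": 0, "wx": 0, "wy": 0, "wz": 0}, {"dx": 1, "dy": -1, "dz": 0, "wx": 0, "wy": 0, "wz": 0}, {"dx": 1, "dy": -1, "dz": 0, "wx": 0, "wy": 0, "wz": 0}, {"dx": 0, "dy": -1, "dz": 0, "wx": 0, "wy": 0, "wz": 0}]'

```text
time_s: 2.8
eef_pos: [423.2, -202.9, 256.1]
ee_rot: [0.0, 1.0, 0.001, 0.0]
force: [-0.5, -0.0, -0.1]
grip_width: 1.001
grip_force: 0.0
```

>>> step_arm --increments '[{"dx": 0, "dy": -1, "dz": 0, "wx": 0, "wy": 0, "wz": 0}, {"dx": 0, "dy": -1, "dz": 0, "wx": 0, "wy": 0, "wz": 0}, {"dx": 0, "dy": -1, "dz": 0, "wx": 0, "wy": 0, "wz": 0}, {"dx": 0, "dy": -1, "dz": 0, "wx": 0, "wy": 0, "wz": 0}, {"dx": 0, "dy": -1, "dz": 0, "wx": 0, "wy": 0, "wz": 0}]'

```text
time_s: 3.3
eef_pos: [421.4, -78.2, 256.4]
ee_rot: [0.0, 1.0, -0.0, 0.0]
force: [-0.7, 0.1, 1.0]
grip_width: 1.0
grip_force: 0.0
```

>>> step_arm --increments '[{"dx": 0, "dy": -1, "dz": 0, "wx": 0, "wy": 0, "wz": 0}, {"dx": 0, "dy": -0.5, "dz": 0, "wx": 0, "wy": 0, "wz": 0}, {"dx": 0, "dy": 0, "dz": 0, "wx": 0, "wy": 0, "wz": 0}, {"dx": 0, "dy": 0, "dz": 0, "wx": 0, "wy": 0, "wz": 0}]'

```text
time_s: 3.7
eef_pos: [421.6, -42.2, 256.3]
ee_rot: [0.0, 1.0, 0.0, 0.0]
force: [0.5, 0.1, 0.8]
grip_width: 0.999
grip_force: 0.0
```

```bash
cat > w.py <<'E'
from h import *
import sys
n=sys.argv[1]; cam="wrist"
c=eyes.capture(cam); f=c["frame"]; cv2.imwrite(f"pics/{n}.png",f); print(np.round(c["tool_from_camera"],2).tolist(),c["fx"])
for l in sys.argv[2:]:
    for d in eyes.landmark_of(cam,l)[:3]:
        P=np.array(d["point"]);print(l,round(d["p"],2),np.round(world(cam,c,P),1),np.round([c["fx"]*P[0]/P[2]+c["cx"],c["fy"]*P[1]/P[2]+c["cy"]]))
E
python3 w.py w1 latch_top latch_mark latch_base
```

```text
[[0.0, -0.96, -0.26, 66.8], [1.0, 0.0, -0.0, -0.43], [0.0, -0.26, 0.96, -116.76], [0.0, 0.0, 0.0, 1.0]] 295.44378152569294
latch_top 0.91 [441.8 -29.1  49.9] [266. 180.]
latch_mark 0.67 [612.4  13.9  -3.3] [228.  20.]
latch_mark 0.59 [442.3   6.4  16.3] [238. 175.]
latch_base 0.78 [445.1 -14.5   1.2] [256. 171.]
```

View pics/w1.png

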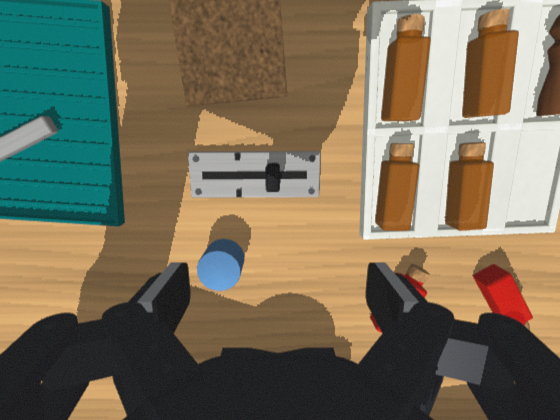

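The wrist view shows the block at about (272,177) and the mark's ends at (238,156) and (239,192). A blue cylinder stands at (222,265).

```bash
cat > m.py <<'E'
from h import *
c=eyes.capture("wrist"); f=c["frame"]
g=f.max(2)
for (x0,y0,x1,y1) in [(230,148,248,162),(230,186,248,199)]:
    r=255-g[y0:y1,x0:x1].astype(float); m=r>190; ys,xs=np.nonzero(m); print(m.sum(),xs.mean()+x0,ys.mean()+y0,pix2z("wrist",c,xs.mean()+x0,ys.mean()+y0,13).round(1))
print("base corners",[pix2z("wrist",c,u,v,12).round(1)[:2].tolist() for u,v in [(190,152),(320,152),(190,197),(321,197)]])
print("blue",pix2z("wrist",c,222,282,0).round())
cv2.imwrite("pics/w1c.png",cv2.resize(f[140:290,180:330],None,fx=4,fy=4,interpolation=cv2.INTER_CUBIC))
E
python3 m.py
```

```text
27 236.55555555555554 155.88888888888889 [465.    7.3  13. ]
24 238.5 192.5 [420.6   6.6  13. ]
base corners [[469.5, 62.9], [469.5, -92.4], [414.7, 67.2], [414.7, -95.8]]
blue [292.  36.   0.]
```

View pics/w1c.png

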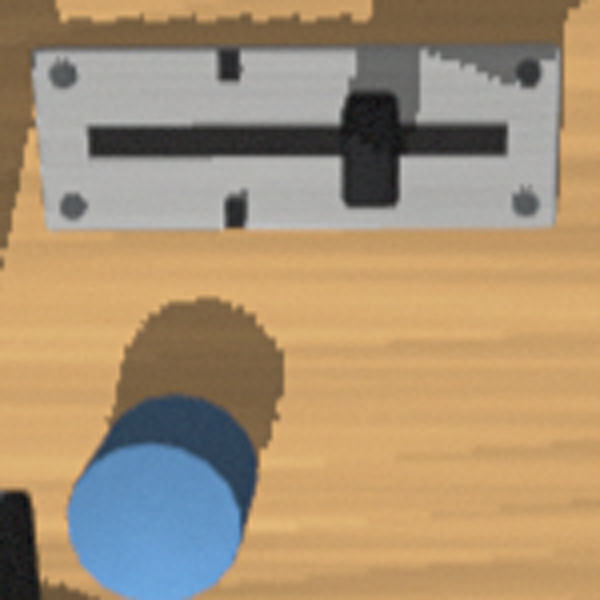

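The mark is at y ≈ 7.0 and the block at y ≈ -33.5, with x ≈ 443. I descend and grip the block along its track.

>>> step_arm --increments '[{"dx": 0.84, "dy": -0.35, "dz": 1, "wx": 0, "wy": 0, "wz": 0}, {"dx": 0, "dy": 0, "dz": 1, "wx": 0, "wy": 0, "wz": 0}, {"dx": 0, "dy": 0, "dz": 1, "wx": 0, "wy": 0, "wz": 0}, {"dx": 0, "dy": 0, "dz": 1, "wx": 0, "wy": 0, "wz": 0}, {"dx": 0, "dy": 0, "dz": 1, "wx": 0, "wy": 0, "wz": 0}]' --fingers 50 --squeeze 20

```text
time_s: 4.45
eef_pos: [442.5, -33.3, 130.3]
ee_rot: [0.0, 1.0, -0.0, 0.0]
force: [0.1, 0.6, 0.1]
grip_width: 0.587
grip_force: 0.0
```

>>> step_arm --increments '[{"dx": 0, "dy": 0, "dz": 1, "wx": 0, "wy": 0, "wz": 0}, {"dx": 0, "dy": 0, "dz": 1, "wx": 0, "wy": 0, "wz": 0}, {"dx": 0, "dy": 0, "dz": 1, "wx": 0, "wy": 0, "wz": 0}, {"dx": 0, "dy": 0, "dz": 0.4, "wx": 0, "wy": 0, "wz": 0}, {"dx": 0, "dy": 0, "dz": 0, "wx": 0, "wy": 0, "wz": 0}]'

```text
time_s: 4.95
eef_pos: [442.0, -33.0, 45.6]
ee_rot: [-0.0, 1.0, -0.0, -0.001]
force: [0.1, 0.8, 0.2]
grip_width: 0.582
grip_force: 0.0
```

>>> step_arm --increments '[{"dx": 0, "dy": 0, "dz": 0, "wx": 0, "wy": 0, "wz": 0}, {"dx": 0, "dy": 0, "dz": 0, "wx": 0, "wy": 0, "wz": 0}, {"dx": 0, "dy": 0, "dz": 0, "wx": 0, "wy": 0, "wz": 0}, {"dx": 0, "dy": 0, "dz": 0, "wx": 0, "wy": 0, "wz": 0}, {"dx": 0, "dy": 0, "dz": 0, "wx": 0, "wy": 0, "wz": 0}]' --fingers 0 --squeeze 20

```text
time_s: 5.45
eef_pos: [443.1, -33.2, 47.4]
ee_rot: [0.0, 1.0, 0.0, 0.001]
force: [-0.9, -1.4, 8.2]
grip_width: 0.179
grip_force: 24.0
```

>>> step_arm --increments '[{"dx": 0, "dy": 0, "dz": 0, "wx": 0, "wy": 0, "wz": 0}, {"dx": 0, "dy": 0, "dz": 0, "wx": 0, "wy": 0, "wz": 0}, {"dx": 0, "dy": 0, "dz": 0, "wx": 0, "wy": 0, "wz": 0}]'

```text
time_s: 5.75
eef_pos: [443.1, -33.2, 47.4]
ee_rot: [0.0, 1.0, 0.0, 0.001]
force: [-0.5, -0.9, 7.2]
grip_width: 0.181
grip_force: 24.0
```

>>> step_arm --increments '[{"dx": 0, "dy": -0.4, "dz": 0, "wx": 0, "wy": 0, "wz": 0}, {"dx": 0, "dy": -0.4, "dz": 0, "wx": 0, "wy": 0, "wz": 0}, {"dx": 0, "dy": -0.4, "dz": 0, "wx": 0, "wy": 0, "wz": 0}, {"dx": 0, "dy": -0.4, "dz": 0, "wx": 0, "wy": 0, "wz": 0}, {"dx": 0, "dy": 0, "dz": 0, "wx": 0, "wy": 0, "wz": 0}]'

```text
time_s: 6.25
eef_pos: [442.9, 7.9, 47.4]
ee_rot: [0.0, 1.0, 0.001, 0.001]
force: [-0.9, 1.6, 8.1]
grip_width: 0.186
grip_force: 24.2
```

>>> step_arm --increments '[{"dx": 0, "dy": 0, "dz": 0, "wx": 0, "wy": 0, "wz": 0}, {"dx": 0, "dy": 0, "dz": 0, "wx": 0, "wy": 0, "wz": 0}]'

```text
time_s: 6.45
eef_pos: [442.9, 7.3, 47.3]
ee_rot: [0.0, 1.0, 0.0, 0.001]
force: [-1.8, 0.9, 9.8]
grip_width: 0.182
grip_force: 24.3
```

>>> step_arm --increments '[{"dx": 0, "dy": 0, "dz": 0, "wx": 0, "wy": 0, "wz": 0}, {"dx": 0, "dy": 0, "dz": 0, "wx": 0, "wy": 0, "wz": 0}, {"dx": 0, "dy": 0, "dz": 0, "wx": 0, "wy": 0, "wz": 0}, {"dx": 0, "dy": 0, "dz": 0, "wx": 0, "wy": 0, "wz": 0}]' --fingers 50

```text
time_s: 6.85
eef_pos: [442.4, 7.1, 46.3]
ee_rot: [-0.0, 1.0, -0.0, -0.0]
force: [0.7, 0.6, -0.0]
grip_width: 0.584
grip_force: 0.0
```

>>> step_arm --increments '[{"dx": 0, "dy": 0, "dz": -0.5, "wx": 0, "wy": 0, "wz": 0}, {"dx": 0, "dy": 0, "dz": -1, "wx": 0, "wy": 0, "wz": 0}, {"dx": 0, "dy": 0, "dz": -1, "wx": 0, "wy": 0, "wz": 0}, {"dx": 0, "dy": 0, "dz": -1, "wx": 0, "wy": 0, "wz": 0}, {"dx": 0, "dy": 0, "dz": -1, "wx": 0, "wy": 0, "wz": 0}]'

```text
time_s: 7.35
eef_pos: [442.3, 7.1, 159.8]
ee_rot: [-0.0, 1.0, -0.0, -0.0]
force: [-0.3, 0.1, -0.4]
grip_width: 0.585
grip_force: 0.0
```

>>> step_arm --increments '[{"dx": -0.8, "dy": 0, "dz": -1, "wx": 0, "wy": 0, "wz": 0}, {"dx": 0, "dy": 0, "dz": -1, "wx": 0, "wy": 0, "wz": 0}, {"dx": 0, "dy": 0, "dz": 0, "wx": 0, "wy": 0, "wz": 0}, {"dx": 0, "dy": 0, "dz": 0, "wx": 0, "wy": 0, "wz": 0}]'

```text
time_s: 7.75
eef_pos: [422.4, 7.1, 208.7]
ee_rot: [0.0, 1.0, 0.0, 0.0]
force: [0.4, -0.0, -0.8]
grip_width: 0.587
grip_force: 0.0
```

```bash
cat > m2.py <<'E'
from h import *
c=eyes.capture("wrist"); f=c["frame"]
L=eyes.landmark_of("wrist","latch_top"); print([(round(d["p"],2),world("wrist",c,d["point"]).round(1)) for d in L[:2]])
P=np.array(L[0]["point"]);u,v=(int(c["fx"]*P[0]/P[2]+c["cx"]),int(c["fy"]*P[1]/P[2]+c["cy"]));print(u,v)
v0=max(0,v-40);u0=max(0,u-50)
cv2.imwrite("pics/w2c.png",cv2.resize(f[v0:v0+80,u0:u0+100],None,fx=6,fy=6,interpolation=cv2.INTER_CUBIC)); print(u0,v0)
E
python3 m2.py
```

```text
[(0.68, array([441.1,  15.1,  47.9])), (0.21, array([468. , 282.2,   7.2]))]
269 187
219 147
```

View pics/w2c.png

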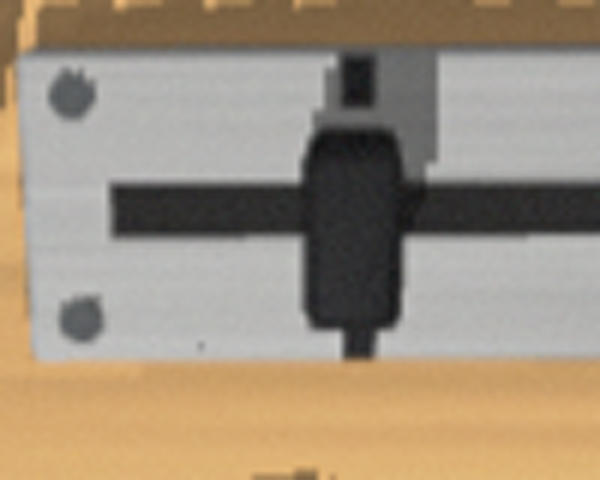

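The mark shows on both sides of the block, at crop x ≈ 360 against block x ≈ 352, so the error is about 1 mm and the shelf is locked. Next is the opener.

>>> step_arm --increments '[{"dx": 0.4, "dy": -1, "dz": -0.4, "wx": 0, "wy": 0, "wz": 0}, {"dx": 0.4, "dy": -1, "dz": -0.4, "wx": 0, "wy": 0, "wz": 0}, {"dx": 0.4, "dy": -1, "dz": -0.4, "wx": 0, "wy": 0, "wz": 0}, {"dx": 0.4, "dy": -1, "dz": -0.4, "wx": 0, "wy": 0, "wz": 0}, {"dx": 0.4, "dy": -1, "dz": 0, "wx": 0, "wy": 0, "wz": 0}]'

```text
time_s: 8.35
eef_pos: [473.0, 133.2, 248.8]
ee_rot: [0.0, 1.0, 0.0, 0.0]
force: [-0.1, 0.1, -0.3]
grip_width: 0.584
grip_force: 0.0
```

>>> step_arm --increments '[{"dx": 0, "dy": -1, "dz": 0, "wx": 0, "wy": 0, "wz": 0}, {"dx": 0, "dy": -1, "dz": 0, "wx": 0, "wy": 0, "wz": 0}, {"dx": 0, "dy": -1, "dz": 0, "wx": 0, "wy": 0, "wz": 0}, {"dx": 0, "dy": -1, "dz": 0, "wx": 0, "wy": 0, "wz": 0}, {"dx": 0, "dy": -1, "dz": 0, "wx": 0, "wy": 0, "wz": 0}]'

```text
time_s: 8.85
eef_pos: [472.2, 258.1, 247.4]
ee_rot: [0.0, 1.0, 0.0, -0.001]
force: [-0.1, 0.1, 0.2]
grip_width: 0.583
grip_force: 0.0
```

>>> step_arm --increments '[{"dx": 0, "dy": -1, "dz": 0, "wx": 0, "wy": 0, "wz": 0}, {"dx": 0, "dy": 0, "dz": 0, "wx": 0, "wy": 0, "wz": -1}, {"dx": 0, "dy": 0, "dz": 0, "wx": 0, "wy": 0, "wz": -1}, {"dx": 0, "dy": 0, "dz": 0, "wx": 0, "wy": 0, "wz": -1}, {"dx": 0, "dy": 0, "dz": 0, "wx": 0, "wy": 0, "wz": -1}]'

```text
time_s: 9.35
eef_pos: [472.3, 282.1, 247.3]
ee_rot: [0.0, 0.978, 0.21, -0.001]
force: [0.7, -0.5, -0.7]
grip_width: 0.586
grip_force: 0.0
```

>>> step_arm --increments '[{"dx": 0, "dy": 0, "dz": 0, "wx": 0, "wy": 0, "wz": -1}, {"dx": 0, "dy": 0, "dz": 0, "wx": 0, "wy": 0, "wz": -1}, {"dx": 0, "dy": 0, "dz": 0, "wx": 0, "wy": 0, "wz": -1}, {"dx": 0, "dy": 0, "dz": 0, "wx": 0, "wy": 0, "wz": -1}, {"dx": 0, "dy": 0, "dz": 0, "wx": 0, "wy": 0, "wz": -1}]'

```text
time_s: 9.85
eef_pos: [472.3, 282.1, 247.4]
ee_rot: [-0.0, 0.89, 0.456, -0.001]
force: [-0.5, -0.2, -0.4]
grip_width: 0.588
grip_force: 0.0
```

>>> step_arm --increments '[{"dx": 0, "dy": 0, "dz": 0, "wx": 0, "wy": 0, "wz": -1}, {"dx": 0, "dy": 0, "dz": 0, "wx": 0, "wy": 0, "wz": -1}, {"dx": 0, "dy": 0, "dz": 0, "wx": 0, "wy": 0, "wz": -1}, {"dx": 0, "dy": 0, "dz": 0, "wx": 0, "wy": 0, "wz": -1}, {"dx": 0, "dy": 0, "dz": 0, "wx": 0, "wy": 0, "wz": -1}]'

```text
time_s: 10.35
eef_pos: [472.3, 282.1, 247.4]
ee_rot: [-0.001, 0.742, 0.671, -0.001]
force: [-0.4, 0.7, 0.3]
grip_width: 0.583
grip_force: 0.0
```

>>> step_arm --increments '[{"dx": 0, "dy": 0, "dz": 0, "wx": 0, "wy": 0, "wz": -1}, {"dx": 0, "dy": 0, "dz": 0, "wx": 0, "wy": 0, "wz": -1}, {"dx": 0, "dy": 0, "dz": 0, "wx": 0, "wy": 0, "wz": -1}, {"dx": 0, "dy": 0, "dz": 0, "wx": 0, "wy": 0, "wz": -1}, {"dx": 0, "dy": 0, "dz": 0, "wx": 0, "wy": 0, "wz": 0}]'

```text
time_s: 10.85
eef_pos: [472.3, 282.1, 247.5]
ee_rot: [-0.001, 0.587, 0.809, -0.001]
force: [-0.0, 0.1, -0.3]
grip_width: 0.586
grip_force: 0.0
```

```bash
cat > go.py <<'E'
from h import *
def delta(x,y,z,yaw):
    "print tool-frame units: rotate first, then shift"
    s=ctrl.sense(); q=s["ee_rot"]; R=Rn.from_quat([q[1],q[2],q[3],q[0]]).as_matrix(); p=np.array(s["eef_pos"])
    cy=np.degrees(np.arctan2(R[1,0],R[0,0])); dy=(yaw-cy+180)%360-180; a=np.radians(yaw)
    T=np.array([[np.cos(a),np.sin(a),0],[np.sin(a),-np.cos(a),0],[0,0,-1]])
    print("pose",p.round(1),"yaw",round(cy,1),"| wz",round(-dy/6,2),"then d",(T.T@(np.array([x,y,z])-p)/25).round(2))
E
cat > o.py <<'E'
from go import *
for cam in ["wrist","top"]:
    c=eyes.capture(cam); cv2.imwrite(f"pics/o_{cam}.png",c["frame"])
    for d in eyes.landmark_of(cam,"opener")[:2]: print(cam,round(d["p"],2),world(cam,c,d["point"]).round(1))
    for d in eyes.cut_out(cam,"opener")[:2]:
        m=d["mask"]; P=np.array([pix2z(cam,c,u,v,18)[:2] for v,u in np.argwhere(m)])
        print(cam,round(d["p"],2),m.sum(),"rect",zrect(cam,c,m,18),"mean",P.mean(0).round(1))
delta(474,285,250,113)
E
python3 o.py
```

```text
wrist 0.58 [471.3 282.6   7.3]Traceback (most recent call last):
  File "o.py", line 6, in <module>
    m=d["mask"]; P=np.array([pix2z(cam,c,u,v,18)[:2] for v,u in np.argwhere(m)])
                             ~~~~~^^^^^^^^^^^^^^
  File "h.py", line 12, in pix2z
    o=world(cam,c,[0,0,0]); e=world(cam,c,d)-o
                              ~~~~~^^^^^^^^^
  File "h.py", line 7, in world
    s=ctrl.sense(); q=s["ee_rot"]; R=Rn.from_quat([q[1],q[2],q[3],q[0]])
ValueError: time passes only in moves, steps and waits
```

View pics/o_wrist.png

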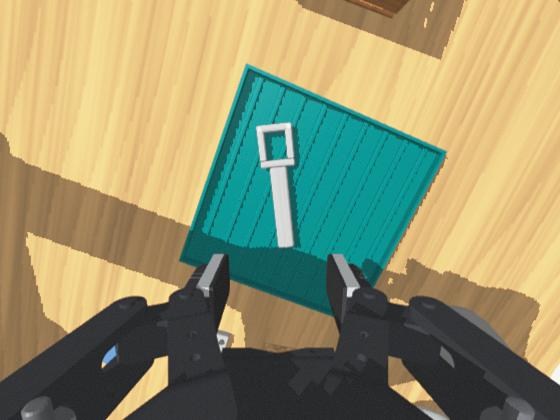

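The opener is at about (278,185) in the wrist view, nearly in line with the tool. I'll make the helpers sense only once per picture.

```bash
python3 - <<'E'
s=open('h.py').read()
s=s.replace('s=ctrl.sense(); q=s["ee_rot"];','s=c.setdefault("st",None) or ctrl.sense(); c["st"]=s; q=s["ee_rot"];')
open('h.py','w').write(s)
E
python3 o.py
```

```text
wrist 0.77 [471.7 283.5   8.3]
wrist 0.62 2199 rect ((472.1257629394531, 289.99481201171875), (39.6928825378418, 147.30702209472656), 23.982105255126953) mean [469.1 296.7]
wrist 0.4 35913 rect ((509.5498962402344, 276.07159423828125), (247.792236328125, 246.97706604003906), 86.1153335571289) mean [503.8 293.7]
top 0.73 [477.3 284.    6.2]
top 0.96 314 rect ((470.8500061035156, 281.07293701171875), (35.65821838378906, 132.71597290039062), 19.898366928100586) mean [476.8 278.8]
pose [472.4 282.1 248.8] yaw 108.0 | wz -0.84 then d [ 0.08  0.1  -0.05]
```

>>> step_arm --increments '[{"dx": 0, "dy": 0, "dz": 0, "wx": 0, "wy": 0, "wz": -1}, {"dx": 0.1, "dy": 0.07, "dz": 1, "wx": 0, "wy": 0, "wz": 0}, {"dx": 0, "dy": 0, "dz": 1, "wx": 0, "wy": 0, "wz": 0}, {"dx": 0, "dy": 0, "dz": 1, "wx": 0, "wy": 0, "wz": 0}, {"dx": 0, "dy": 0, "dz": 1, "wx": 0, "wy": 0, "wz": 0}]'

```text
time_s: 11.8
eef_pos: [473.0, 285.1, 147.9]
ee_rot: [0.0, 0.545, 0.839, 0.0]
force: [0.2, 0.2, -0.2]
grip_width: 0.584
grip_force: 0.0
```

>>> step_arm --increments '[{"dx": 0, "dy": 0, "dz": 1, "wx": 0, "wy": 0, "wz": 0}, {"dx": 0, "dy": 0, "dz": 1, "wx": 0, "wy": 0, "wz": 0}, {"dx": 0, "dy": 0, "dz": 1, "wx": 0, "wy": 0, "wz": 0}, {"dx": 0, "dy": 0, "dz": 1, "wx": 0, "wy": 0, "wz": 0}, {"dx": 0, "dy": 0, "dz": 0.5, "wx": 0, "wy": 0, "wz": 0}]'

```text
time_s: 12.3
eef_pos: [472.3, 284.8, 34.4]
ee_rot: [-0.001, 0.545, 0.839, -0.001]
force: [0.7, -0.5, -0.4]
grip_width: 0.588
grip_force: 0.0
```

>>> step_arm --increments '[{"dx": 0, "dy": 0, "dz": 0, "wx": 0, "wy": 0, "wz": 0}, {"dx": 0, "dy": 0, "dz": 0, "wx": 0, "wy": 0, "wz": 0}, {"dx": 0, "dy": 0, "dz": 0, "wx": 0, "wy": 0, "wz": 0}, {"dx": 0, "dy": 0, "dz": 0, "wx": 0, "wy": 0, "wz": 0}, {"dx": 0, "dy": 0, "dz": 0, "wx": 0, "wy": 0, "wz": 0}]' --fingers 0 --squeeze 40

```text
time_s: 12.8
eef_pos: [473.6, 285.3, 37.4]
ee_rot: [0.001, 0.545, 0.839, 0.001]
force: [-1.0, 0.3, 8.5]
grip_width: 0.217
grip_force: 41.8
```

>>> step_arm --increments '[{"dx": 0, "dy": 0, "dz": 0, "wx": 0, "wy": 0, "wz": 0}, {"dx": 0, "dy": 0, "dz": 0, "wx": 0, "wy": 0, "wz": 0}, {"dx": 0, "dy": 0, "dz": 0, "wx": 0, "wy": 0, "wz": 0}]'

```text
time_s: 13.1
eef_pos: [473.6, 285.4, 37.4]
ee_rot: [0.001, 0.545, 0.839, 0.001]
force: [-0.4, 0.0, 6.5]
grip_width: 0.216
grip_force: 41.8
```

>>> step_arm --increments '[{"dx": 0, "dy": 0, "dz": -0.5, "wx": 0, "wy": 0, "wz": 0}, {"dx": 0, "dy": 0, "dz": -1, "wx": 0, "wy": 0, "wz": 0}, {"dx": 0, "dy": 0, "dz": -1, "wx": 0, "wy": 0, "wz": 0}, {"dx": 0, "dy": 0, "dz": -1, "wx": 0, "wy": 0, "wz": 0}, {"dx": 0, "dy": 0, "dz": 0, "wx": 0, "wy": 0, "wz": 0}]'

```text
time_s: 13.6
eef_pos: [474.4, 285.6, 127.6]
ee_rot: [0.002, 0.545, 0.839, 0.003]
force: [0.7, 0.1, -1.8]
grip_width: 0.219
grip_force: 40.9
```

```bash
cat > mt.py <<'E'
from go import *
for cam in ["top","scene"]:
    c=eyes.capture(cam)
    for l,z in [("mat",4),("tray",16),("rack",20)]:
        for d in eyes.cut_out(cam,l)[:1]:
            r=zrect(cam,c,d["mask"],z); print(cam,l,round(d["p"],2),np.round(r[0]),np.round(r[1]),round(r[2],1))
delta(610,14,127.6,183.6)
E
python3 mt.py
```

```text
top mat 0.69 [612.  14.] [170. 120.] 5.6
top tray 0.6 [510. 274.] [251. 253.] 86.3
top rack 0.58 [ 497. -265.] [264. 245.] 2.2
scene mat 0.85 [614.  14.] [176. 120.] 5.3
scene tray 0.95 [518. 273.] [252. 261.] 85.6
scene rack 0.69 [ 506. -264.] [275. 248.] 2.2
pose [472.8 285.  123.1] yaw 114.0 | wz -11.6 then d [ -4.8  -11.16  -0.18]
```

>>> step_arm --increments '[{"dx": 0, "dy": 0, "dz": 0, "wx": 0, "wy": 0, "wz": -1}, {"dx": 0, "dy": 0, "dz": 0, "wx": 0, "wy": 0, "wz": -1}, {"dx": 0, "dy": 0, "dz": 0, "wx": 0, "wy": 0, "wz": -1}, {"dx": 0, "dy": 0, "dz": 0, "wx": 0, "wy": 0, "wz": -1}, {"dx": 0, "dy": 0, "dz": 0, "wx": 0, "wy": 0, "wz": -1}]'

```text
time_s: 14.5
eef_pos: [472.9, 285.1, 123.4]
ee_rot: [-0.0, 0.307, 0.952, -0.0]
force: [-0.0, 0.7, -1.5]
grip_width: 0.22
grip_force: 40.8
```

>>> step_arm --increments '[{"dx": 0, "dy": 0, "dz": 0, "wx": 0, "wy": 0, "wz": -1}, {"dx": 0, "dy": 0, "dz": 0, "wx": 0, "wy": 0, "wz": -1}, {"dx": 0, "dy": 0, "dz": 0, "wx": 0, "wy": 0, "wz": -1}, {"dx": 0, "dy": 0, "dz": 0, "wx": 0, "wy": 0, "wz": -1}, {"dx": 0, "dy": 0, "dz": 0, "wx": 0, "wy": 0, "wz": -1}]'

```text
time_s: 15.0
eef_pos: [472.9, 285.1, 123.3]
ee_rot: [-0.0, 0.05, 0.999, -0.0]
force: [0.2, 0.4, -1.3]
grip_width: 0.218
grip_force: 40.8
```

>>> step_arm --increments '[{"dx": 0, "dy": 0, "dz": 0, "wx": 0, "wy": 0, "wz": -1}, {"dx": 0, "dy": 0, "dz": 0, "wx": 0, "wy": 0, "wz": -1}, {"dx": 0, "dy": 0, "dz": 0, "wx": 0, "wy": 0, "wz": 0}, {"dx": -0.37, "dy": -0.95, "dz": 0, "wx": 0, "wy": 0, "wz": 0}, {"dx": -0.37, "dy": -0.95, "dz": 0, "wx": 0, "wy": 0, "wz": 0}]'

```text
time_s: 15.5
eef_pos: [496.4, 239.6, 123.6]
ee_rot: [-0.0, -0.051, 0.999, -0.0]
force: [0.4, 0.1, -2.4]
grip_width: 0.216
grip_force: 40.8
```

>>> step_arm --increments '[{"dx": -0.37, "dy": -0.95, "dz": 0, "wx": 0, "wy": 0, "wz": 0}, {"dx": -0.37, "dy": -0.95, "dz": 0, "wx": 0, "wy": 0, "wz": 0}, {"dx": -0.37, "dy": -0.95, "dz": 0, "wx": 0, "wy": 0, "wz": 0}, {"dx": -0.37, "dy": -0.95, "dz": 0, "wx": 0, "wy": 0, "wz": 0}, {"dx": -0.37, "dy": -0.95, "dz": 0, "wx": 0, "wy": 0, "wz": 0}]'

```text
time_s: 16.0
eef_pos: [555.1, 125.5, 123.5]
ee_rot: [-0.0, -0.051, 0.999, 0.0]
force: [1.2, 0.2, -2.0]
grip_width: 0.222
grip_force: 40.8
```

>>> step_arm --increments '[{"dx": -0.37, "dy": -0.95, "dz": 0, "wx": 0, "wy": 0, "wz": 0}, {"dx": -0.37, "dy": -0.95, "dz": 0, "wx": 0, "wy": 0, "wz": 0}, {"dx": -0.37, "dy": -0.95, "dz": 0, "wx": 0, "wy": 0, "wz": 0}, {"dx": -0.37, "dy": -0.95, "dz": 0, "wx": 0, "wy": 0, "wz": 0}, {"dx": -0.37, "dy": -0.95, "dz": 0, "wx": 0, "wy": 0, "wz": 0}]'

```text
time_s: 16.5
eef_pos: [613.5, 12.3, 123.4]
ee_rot: [-0.0, -0.051, 0.999, 0.0]
force: [0.3, -0.3, -1.9]
grip_width: 0.216
grip_force: 40.8
```

>>> step_arm --increments '[{"dx": 0, "dy": 0, "dz": 0, "wx": 0, "wy": 0, "wz": 0}, {"dx": 0, "dy": 0, "dz": 0, "wx": 0, "wy": 0, "wz": 0}]'

```text
time_s: 16.7
eef_pos: [613.0, 13.2, 123.3]
ee_rot: [-0.0, -0.051, 0.999, 0.0]
force: [-0.9, 0.5, -0.9]
grip_width: 0.22
grip_force: 40.8
```

```bash
cat > o2.py <<'E'
from go import *
c=eyes.capture("wrist"); cv2.imwrite("pics/o2.png",c["frame"]); delta(612.5,14,34.5,185.5)
for l in ["opener","mat"]:
  print(l,[(round(d["p"],2),world("wrist",c,d["point"]).round(1)) for d in eyes.landmark_of("wrist",l)[:2]])
E
python3 o2.py
```

```text
pose [612.8  13.8 123.5] yaw -174.1 | wz 0.07 then d [0.01 0.01 3.56]
opener [(0.59, array([610.6,  12. ,  90. ]))]
mat [(0.36, array([ 555.1, -179.6,   11.7]))]
```

View pics/o2.png

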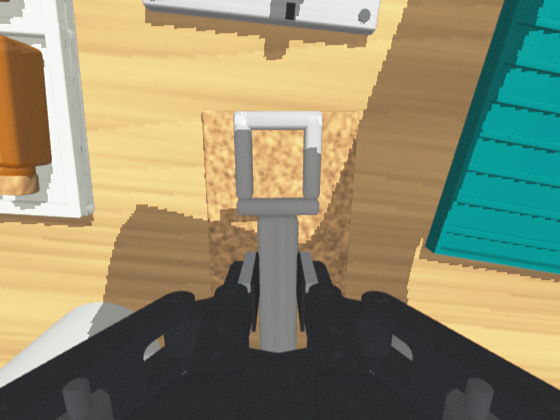

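>>> step_arm --increments '[{"dx": 0, "dy": 0, "dz": 1, "wx": 0, "wy": 0, "wz": 0}, {"dx": 0, "dy": 0, "dz": 1, "wx": 0, "wy": 0, "wz": 0}, {"dx": 0, "dy": 0, "dz": 0.8, "wx": 0, "wy": 0, "wz": 0}, {"dx": 0, "dy": 0, "dz": 0.4, "wx": 0, "wy": 0, "wz": 0}, {"dx": 0, "dy": 0, "dz": 0, "wx": 0, "wy": 0, "wz": 0}]'

```text
time_s: 17.35
eef_pos: [612.6, 13.9, 42.8]
ee_rot: [-0.001, -0.053, 0.999, 0.0]
force: [-0.7, -0.4, -0.9]
grip_width: 0.216
grip_force: 40.8
```

>>> step_arm --increments '[{"dx": 0, "dy": 0, "dz": 0.08, "wx": 0, "wy": 0, "wz": 0}, {"dx": 0, "dy": 0, "dz": 0.08, "wx": 0, "wy": 0, "wz": 0}, {"dx": 0, "dy": 0, "dz": 0, "wx": 0, "wy": 0, "wz": 0}]'

```text
time_s: 17.65
eef_pos: [613.4, 13.3, 40.3]
ee_rot: [0.0, -0.052, 0.999, -0.0]
force: [-0.5, 0.7, -1.4]
grip_width: 0.219
grip_force: 40.8
```

>>> step_arm --increments '[{"dx": 0, "dy": 0, "dz": 0.06, "wx": 0, "wy": 0, "wz": 0}, {"dx": 0, "dy": 0, "dz": 0.06, "wx": 0, "wy": 0, "wz": 0}, {"dx": 0, "dy": 0, "dz": 0, "wx": 0, "wy": 0, "wz": 0}]'

```text
time_s: 17.95
eef_pos: [613.2, 13.3, 36.7]
ee_rot: [-0.0, -0.052, 0.999, 0.0]
force: [0.1, -0.6, -0.5]
grip_width: 0.219
grip_force: 40.8
```

>>> step_arm --increments '[{"dx": 0, "dy": 0, "dz": 0.06, "wx": 0, "wy": 0, "wz": 0}, {"dx": 0, "dy": 0, "dz": 0, "wx": 0, "wy": 0, "wz": 0}, {"dx": 0, "dy": 0, "dz": 0, "wx": 0, "wy": 0, "wz": 0}]'

```text
time_s: 18.25
eef_pos: [613.2, 13.3, 35.3]
ee_rot: [-0.0, -0.052, 0.999, 0.0]
force: [1.0, -0.5, -1.9]
grip_width: 0.218
grip_force: 40.8
```

>>> step_arm --increments '[{"dx": 0, "dy": 0, "dz": 0.05, "wx": 0, "wy": 0, "wz": 0}, {"dx": 0, "dy": 0, "dz": 0, "wx": 0, "wy": 0, "wz": 0}, {"dx": 0, "dy": 0, "dz": 0, "wx": 0, "wy": 0, "wz": 0}]'

```text
time_s: 18.55
eef_pos: [613.4, 13.3, 34.5]
ee_rot: [0.0, -0.052, 0.999, -0.0]
force: [-1.0, 0.6, 4.8]
grip_width: 0.216
grip_force: 41.4
```

>>> step_arm --increments '[{"dx": 0, "dy": 0, "dz": 0, "wx": 0, "wy": 0, "wz": 0}, {"dx": 0, "dy": 0, "dz": 0, "wx": 0, "wy": 0, "wz": 0}, {"dx": 0, "dy": 0, "dz": 0, "wx": 0, "wy": 0, "wz": 0}, {"dx": 0, "dy": 0, "dz": 0, "wx": 0, "wy": 0, "wz": 0}]' --fingers 50 --squeeze 20

```text
time_s: 18.95
eef_pos: [613.2, 13.3, 33.9]
ee_rot: [-0.0, -0.052, 0.999, 0.0]
force: [-0.2, 0.1, 0.1]
grip_width: 0.582
grip_force: 0.0
```

>>> step_arm --increments '[{"dx": 0, "dy": 0, "dz": -0.5, "wx": 0, "wy": 0, "wz": 0}, {"dx": 0, "dy": 0, "dz": -1, "wx": 0, "wy": 0, "wz": 0}, {"dx": 0, "dy": 0, "dz": -1, "wx": 0, "wy": 0, "wz": 0}, {"dx": 0, "dy": 0, "dz": -1, "wx": 0, "wy": 0, "wz": 0}, {"dx": 0, "dy": 0, "dz": -1, "wx": 0, "wy": 0, "wz": 0}]'

```text
time_s: 19.45
eef_pos: [613.2, 13.3, 148.7]
ee_rot: [0.0, -0.052, 0.999, -0.0]
force: [0.4, -0.4, -0.7]
grip_width: 0.582
grip_force: 0.0
```

>>> step_arm --increments '[{"dx": 0, "dy": 0, "dz": -1, "wx": 0, "wy": 0, "wz": 1}, {"dx": 1, "dy": -1, "dz": -1, "wx": 0, "wy": 0, "wz": 0}, {"dx": 1, "dy": -1, "dz": -1, "wx": 0, "wy": 0, "wz": 0}, {"dx": 1, "dy": -1, "dz": -1, "wx": 0, "wy": 0, "wz": 0}, {"dx": 1, "dy": -1, "dz": 0, "wx": 0, "wy": 0, "wz": 0}]'

```text
time_s: 19.95
eef_pos: [513.1, -87.8, 250.8]
ee_rot: [0.003, -0.0, 1.0, -0.001]
force: [-0.3, -0.3, -0.3]
grip_width: 0.587
grip_force: 0.0
```

>>> step_arm --increments '[{"dx": 0, "dy": -1, "dz": 0, "wx": 0, "wy": 0, "wz": 0}, {"dx": 0, "dy": -1, "dz": 0, "wx": 0, "wy": 0, "wz": 0}, {"dx": 0, "dy": -1, "dz": 0, "wx": 0, "wy": 0, "wz": 0}, {"dx": 0, "dy": -1, "dz": 0, "wx": 0, "wy": 0, "wz": 0}, {"dx": 0, "dy": -1, "dz": 0, "wx": 0, "wy": 0, "wz": 0}]'

```text
time_s: 20.45
eef_pos: [513.0, -212.7, 247.6]
ee_rot: [0.0, 0.0, 1.0, -0.0]
force: [0.7, 0.1, 0.0]
grip_width: 0.585
grip_force: 0.0
```

>>> step_arm --increments '[{"dx": 0, "dy": -1, "dz": 0, "wx": 0, "wy": 0, "wz": 0}, {"dx": 0, "dy": 0, "dz": 0, "wx": 0, "wy": 0, "wz": 0}, {"dx": 0, "dy": 0, "dz": 0, "wx": 0, "wy": 0, "wz": 0}]'

```text
time_s: 20.75
eef_pos: [513.1, -236.6, 247.1]
ee_rot: [0.0, 0.0, 1.0, -0.0]
force: [-0.5, 0.8, 0.9]
grip_width: 0.585
grip_force: 0.0
```

```bash
cat > j.py <<'E'
from go import *
for cam in ["wrist","top"]:
    c=eyes.capture(cam); cv2.imwrite(f"pics/j_{cam}.png",c["frame"])
    for l in ["jar1","opener","mill"]:
        for d in eyes.landmark_of(cam,l): print(cam,l,round(d["p"],2),world(cam,c,d["point"]).round(1))
    for d in eyes.cut_out(cam,"jar1"):
        r=zrect(cam,c,d["mask"],38); print(cam,"mask",round(d["p"],2),d["mask"].sum(),np.round(r[0],1),np.round(r[1],1),round(r[2],1))
delta(500,-265,256,180)
E
python3 j.py
```

```text
wrist jar1 0.75 [ 430.8 -179.5   11.8]
wrist jar1 0.7 [ 554.9 -266.1   11.3]
wrist jar1 0.69 [ 552.7 -176.     8.6]
wrist jar1 0.56 [ 436.4 -266.     9.2]
wrist opener 0.6 [785.1   8.1  -1.2]
wrist opener 0.3 [ 432.3 -181.2   13.4]
wrist mill 0.69 [ 565.6 -344.3   15. ]
wrist mill 0.63 [612.   16.7   4.2]
wrist mask 0.86 3347 [ 429.9 -182.2] [ 38.  100.6] 89.1
wrist mask 0.81 305 [ 327.4 -227.4] [11.6 26.7] 0.1
wrist mask 0.8 3066 [ 430.8 -265. ] [100.1  35.1] 4.2
wrist mask 0.62 2351 [ 552.7 -177.3] [ 37.5 103.5] 89.7
wrist mask 0.62 2523 [ 556.6 -264.6] [104.9  38.1] 5.9
wrist mask 0.59 229 [ 327.2 -323.1] [10.8 25.7] 0.1
top jar1 0.78 [ 557.  -177.2   12.8]
top jar1 0.68 [ 427.1 -182.    11.2]
top jar1 0.67 [ 560. -265.   14.]
top jar1 0.62 [ 271.6 -352.     3.3]
top jar1 0.58 [787.1   4.9   3. ]
top opener 0.76 [6.133e+02 1.440e+01 3.000e-01]
top mask 0.77 274 [ 432.4 -176. ] [27.7 93.4] 85.5
top mask 0.71 519 [ 553.  -177.2] [97.7 39.3] 1.0
top mask 0.67 383 [ 264.1 -351.9] [81.  37.4] 34.6
top mask 0.65 166 [ 579.6 -255.8] [24.8 59.1] 76.8
top mask 0.42 74 [442.2   6.5] [26.1 18.3] 1.4
pose [ 513.3 -236.6  246.6] yaw -180.0 | wz 0.0 then d [ 0.53 -1.14 -0.38]
```

View pics/j_wrist.png

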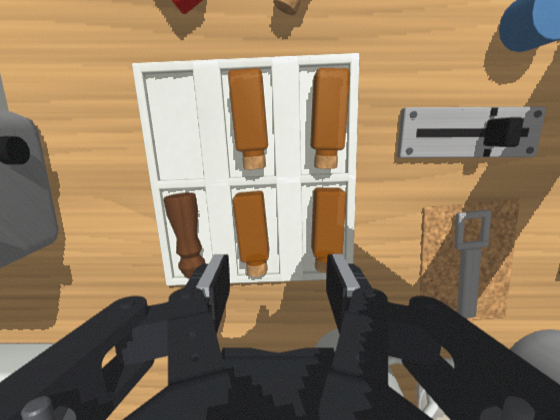

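The wrist view shows the opener lying on the mat and the latch block at its line. The four amber jars in the rack are at (248,115), (328,112), (252,230) and (328,225), and the mill is at (185,230). The red pieces outside the rack are the look-alikes, so I leave them. I take jar A at world (430,-181.5) first.

>>> step_arm --increments '[{"dx": 0.92, "dy": 0.55, "dz": 0.9, "wx": 0, "wy": 0, "wz": 0}, {"dx": 0.92, "dy": 0.55, "dz": 0.9, "wx": 0, "wy": 0, "wz": 0}, {"dx": 0.91, "dy": 0.55, "dz": 0.9, "wx": 0, "wy": 0, "wz": 0}, {"dx": 0.9, "dy": 0.55, "dz": 0.9, "wx": 0, "wy": 0, "wz": 0.15}, {"dx": 0, "dy": 0, "dz": 0.9, "wx": 0, "wy": 0, "wz": 0}]' --fingers 55

```text
time_s: 21.75
eef_pos: [420.1, -180.2, 133.4]
ee_rot: [-0.0, 0.008, 1.0, 0.0]
force: [0.5, -0.1, 0.8]
grip_width: 0.648
grip_force: 0.0
```

>>> step_arm --increments '[{"dx": 0, "dy": 0, "dz": 0, "wx": 0, "wy": 0, "wz": 0}, {"dx": 0, "dy": 0, "dz": 1, "wx": 0, "wy": 0, "wz": 0}, {"dx": 0, "dy": 0, "dz": 1, "wx": 0, "wy": 0, "wz": 0}, {"dx": 0, "dy": 0, "dz": 0.4, "wx": 0, "wy": 0, "wz": 0}, {"dx": 0, "dy": 0, "dz": 0, "wx": 0, "wy": 0, "wz": 0}]'

```text
time_s: 22.25
eef_pos: [422.1, -181.8, 73.9]
ee_rot: [-0.0, 0.008, 1.0, 0.0]
force: [0.5, -0.0, -1.1]
grip_width: 0.639
grip_force: 0.0
```

```bash
cat > k.py <<'E'
from go import *
c=eyes.capture("wrist"); cv2.imwrite("pics/k.png",c["frame"]); delta(422,-181.7,48,179)
for d in eyes.landmark_of("wrist","jar1")[:4]: print(round(d["p"],2),world("wrist",c,d["point"]).round(1))
E
python3 k.py
```

```text
pose [ 422.5 -182.1   74.7] yaw 179.1 | wz 0.02 then d [0.02 0.02 1.07]
0.97 [ 434.  -266.3   14.1]
0.81 [ 428.6 -183.6   14. ]
```

View pics/k.png

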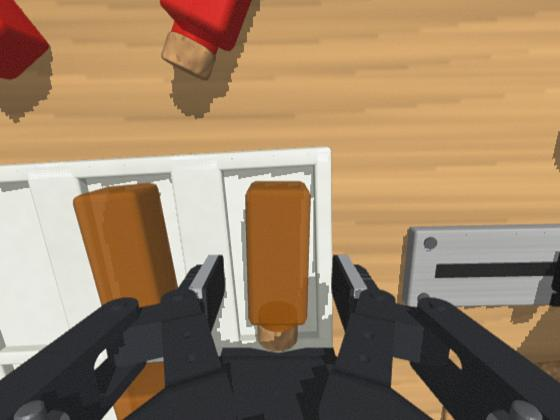

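The jar is centred between the fingers, at (279,250). I descend and take it gently.

>>> step_arm --increments '[{"dx": 0, "dy": 0, "dz": 0.5, "wx": 0, "wy": 0, "wz": 0}, {"dx": 0, "dy": 0, "dz": 0.3, "wx": 0, "wy": 0, "wz": 0}, {"dx": 0, "dy": 0, "dz": 0.2, "wx": 0, "wy": 0, "wz": 0}, {"dx": 0, "dy": 0, "dz": 0, "wx": 0, "wy": 0, "wz": 0}]'

```text
time_s: 22.75
eef_pos: [422.0, -181.7, 49.0]
ee_rot: [-0.0, 0.008, 1.0, 0.0]
force: [0.4, -0.3, -0.3]
grip_width: 0.642
grip_force: 0.0
```

>>> step_arm --increments '[{"dx": 0, "dy": 0, "dz": 0, "wx": 0, "wy": 0, "wz": 0}, {"dx": 0, "dy": 0, "dz": 0, "wx": 0, "wy": 0, "wz": 0}, {"dx": 0, "dy": 0, "dz": 0, "wx": 0, "wy": 0, "wz": 0}, {"dx": 0, "dy": 0, "dz": 0, "wx": 0, "wy": 0, "wz": 0}, {"dx": 0, "dy": 0, "dz": 0, "wx": 0, "wy": 0, "wz": 0}]' --fingers 25 --squeeze 20

```text
time_s: 23.25
eef_pos: [422.3, -181.9, 49.5]
ee_rot: [0.0, 0.008, 1.0, -0.0]
force: [-1.1, 0.3, 5.1]
grip_width: 0.394
grip_force: 21.6
```

>>> step_arm --increments '[{"dx": 0, "dy": 0, "dz": 0, "wx": 0, "wy": 0, "wz": 0}, {"dx": 0, "dy": 0, "dz": -0.1, "wx": 0, "wy": 0, "wz": 0}, {"dx": 0, "dy": 0, "dz": -0.3, "wx": 0, "wy": 0, "wz": 0}, {"dx": 0, "dy": 0, "dz": -0.6, "wx": 0, "wy": 0, "wz": 0}, {"dx": 0, "dy": 0, "dz": 0, "wx": 0, "wy": 0, "wz": 0}]'

```text
time_s: 23.75
eef_pos: [422.6, -182.2, 75.5]
ee_rot: [0.001, 0.008, 1.0, -0.001]
force: [0.4, 0.2, -1.1]
grip_width: 0.395
grip_force: 20.8
```

>>> step_arm --increments '[{"dx": 0, "dy": 0, "dz": -0.9, "wx": 0, "wy": 0, "wz": 0}, {"dx": 0, "dy": 0, "dz": -0.9, "wx": 0, "wy": 0, "wz": 0.5}, {"dx": 0.1, "dy": 0.5, "dz": 0, "wx": 0, "wy": 0, "wz": 0}, {"dx": 0.1, "dy": 1, "dz": 0, "wx": 0, "wy": 0, "wz": 0}, {"dx": 0.1, "dy": 1, "dz": 0, "wx": 0, "wy": 0, "wz": 0}]'

```text
time_s: 24.25
eef_pos: [417.9, -117.4, 117.9]
ee_rot: [-0.001, 0.034, 0.999, 0.0]
force: [1.2, -0.2, -1.6]
grip_width: 0.396
grip_force: 20.8
```

>>> step_arm --increments '[{"dx": 0.1, "dy": 1, "dz": 0, "wx": 0, "wy": 0, "wz": 0}, {"dx": 0, "dy": 1, "dz": 0, "wx": 0, "wy": 0, "wz": 0}, {"dx": 0, "dy": 1, "dz": 0, "wx": 0, "wy": 0, "wz": 0}, {"dx": 0, "dy": 1, "dz": 0, "wx": 0, "wy": 0, "wz": 0}, {"dx": 0, "dy": 1, "dz": 0, "wx": 0, "wy": 0, "wz": 0}]'

```text
time_s: 24.75
eef_pos: [423.8, 7.7, 117.9]
ee_rot: [-0.001, 0.033, 0.999, 0.0]
force: [0.3, -0.3, -1.0]
grip_width: 0.4
grip_force: 20.8
```

>>> step_arm --increments '[{"dx": 0, "dy": 1, "dz": 0, "wx": 0, "wy": 0, "wz": 0}, {"dx": 0, "dy": 1, "dz": 0, "wx": 0, "wy": 0, "wz": 0}, {"dx": 0, "dy": 1, "dz": 0, "wx": 0, "wy": 0, "wz": 0}, {"dx": 0, "dy": 1, "dz": 0, "wx": 0, "wy": 0, "wz": 0}, {"dx": 0, "dy": 1, "dz": 0, "wx": 0, "wy": 0, "wz": 0}]'

```text
time_s: 25.25
eef_pos: [432.1, 132.2, 117.8]
ee_rot: [-0.001, 0.033, 0.999, -0.0]
force: [0.7, -0.0, -1.5]
grip_width: 0.392
grip_force: 20.8
```

>>> step_arm --increments '[{"dx": 0, "dy": 1, "dz": 0, "wx": 0, "wy": 0, "wz": 0}, {"dx": 0, "dy": 1, "dz": 0, "wx": 0, "wy": 0, "wz": 0}, {"dx": 0, "dy": 0.6, "dz": 0, "wx": 0, "wy": 0, "wz": 0}, {"dx": 0, "dy": 0, "dz": 0, "wx": 0, "wy": 0, "wz": 0}, {"dx": 0, "dy": 0, "dz": 0, "wx": 0, "wy": 0, "wz": 0}]'

```text
time_s: 25.75
eef_pos: [436.8, 195.5, 118.1]
ee_rot: [-0.001, 0.033, 0.999, -0.0]
force: [-0.3, -0.7, -1.6]
grip_width: 0.392
grip_force: 20.8
```

```bash
sed -i 's/delta(422.*/delta(441.5,220,45,176)/' k.py; python3 k.py
```

```text
pose [437.1 195.2 118.3] yaw 176.1 | wz 0.02 then d [-0.11  1.    2.93]
0.71 [443.1 196.3  81.5]
```

View pics/k.png

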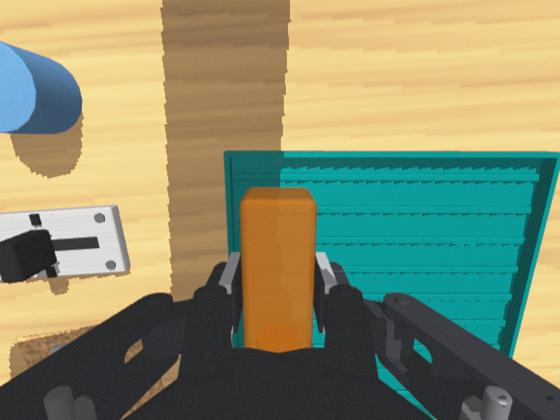

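The jar hangs level at (279,270), with the latch and tray in view. I set it down.

>>> step_arm --increments '[{"dx": -0.1, "dy": 1, "dz": 0, "wx": 0, "wy": 0, "wz": 0}, {"dx": 0, "dy": 0, "dz": 1, "wx": 0, "wy": 0, "wz": 0}, {"dx": 0, "dy": 0, "dz": 1, "wx": 0, "wy": 0, "wz": 0}, {"dx": 0, "dy": 0, "dz": 0.6, "wx": 0, "wy": 0, "wz": 0}, {"dx": 0, "dy": 0, "dz": 0.2, "wx": 0, "wy": 0, "wz": 0}]'

```text
time_s: 26.35
eef_pos: [441.1, 219.5, 47.6]
ee_rot: [-0.001, 0.034, 0.999, -0.0]
force: [-0.0, -0.6, -0.0]
grip_width: 0.396
grip_force: 20.8
```

>>> step_arm --increments '[{"dx": 0, "dy": 0, "dz": 0.04, "wx": 0, "wy": 0, "wz": 0}, {"dx": 0, "dy": 0, "dz": 0, "wx": 0, "wy": 0, "wz": 0}]'

```text
time_s: 26.55
eef_pos: [442.3, 220.2, 48.6]
ee_rot: [0.0, 0.034, 0.999, 0.0]
force: [0.5, -0.6, -1.0]
grip_width: 0.391
grip_force: 20.8
```

>>> step_arm --increments '[{"dx": 0, "dy": 0, "dz": 0.04, "wx": 0, "wy": 0, "wz": 0}, {"dx": 0, "dy": 0, "dz": 0, "wx": 0, "wy": 0, "wz": 0}]'

```text
time_s: 26.75
eef_pos: [442.1, 220.3, 47.5]
ee_rot: [0.0, 0.034, 0.999, 0.0]
force: [0.4, 0.6, -1.4]
grip_width: 0.39
grip_force: 20.8
```

>>> step_arm --increments '[{"dx": 0, "dy": 0, "dz": 0.03, "wx": 0, "wy": 0, "wz": 0}, {"dx": 0, "dy": 0, "dz": 0, "wx": 0, "wy": 0, "wz": 0}]'

```text
time_s: 26.95
eef_pos: [441.9, 220.4, 46.4]
ee_rot: [0.0, 0.034, 0.999, 0.0]
force: [-0.1, 0.6, -1.3]
grip_width: 0.389
grip_force: 20.8
```

>>> step_arm --increments '[{"dx": 0, "dy": 0, "dz": 0.04, "wx": 0, "wy": 0, "wz": 0}, {"dx": 0, "dy": 0, "dz": 0, "wx": 0, "wy": 0, "wz": 0}]'

```text
time_s: 27.15
eef_pos: [441.8, 220.3, 45.2]
ee_rot: [-0.0, 0.034, 0.999, -0.0]
force: [0.5, 0.6, -1.1]
grip_width: 0.394
grip_force: 20.8
```

>>> step_arm --increments '[{"dx": 0, "dy": 0, "dz": 0.03, "wx": 0, "wy": 0, "wz": 0}, {"dx": 0, "dy": 0, "dz": 0, "wx": 0, "wy": 0, "wz": 0}]'

```text
time_s: 27.35
eef_pos: [441.9, 220.4, 44.6]
ee_rot: [0.0, 0.034, 0.999, 0.0]
force: [-0.2, -1.2, -2.0]
grip_width: 0.396
grip_force: 20.8
```

>>> step_arm --increments '[{"dx": 0, "dy": 0, "dz": 0.02, "wx": 0, "wy": 0, "wz": 0}, {"dx": 0, "dy": 0, "dz": 0, "wx": 0, "wy": 0, "wz": 0}]'

```text
time_s: 27.55
eef_pos: [441.9, 220.4, 44.5]
ee_rot: [0.0, 0.034, 0.999, -0.0]
force: [-2.2, -0.9, 5.5]
grip_width: 0.395
grip_force: 21.6
```

>>> step_arm --increments '[{"dx": 0, "dy": 0, "dz": 0, "wx": 0, "wy": 0, "wz": 0}, {"dx": 0, "dy": 0, "dz": 0, "wx": 0, "wy": 0, "wz": 0}, {"dx": 0, "dy": 0, "dz": 0, "wx": 0, "wy": 0, "wz": 0}, {"dx": 0, "dy": 0, "dz": -0.3, "wx": 0, "wy": 0, "wz": 0}, {"dx": 0, "dy": 0, "dz": -0.8, "wx": 0, "wy": 0, "wz": 0}]' --fingers 55

```text
time_s: 28.05
eef_pos: [441.1, 220.1, 71.1]
ee_rot: [-0.001, 0.034, 0.999, -0.0]
force: [-0.9, -0.3, 0.2]
grip_width: 0.644
grip_force: 0.0
```

>>> step_arm --increments '[{"dx": 0, "dy": 0, "dz": -1, "wx": 0, "wy": 0, "wz": 0}, {"dx": 0, "dy": 0, "dz": -1, "wx": 0, "wy": 0, "wz": 0}, {"dx": 0, "dy": 0, "dz": -1, "wx": 0, "wy": 0, "wz": -0.7}, {"dx": 0, "dy": 0, "dz": -1, "wx": 0, "wy": 0, "wz": -0.7}, {"dx": 0.3, "dy": -1, "dz": 0, "wx": 0, "wy": 0, "wz": 0}]'

```text
time_s: 28.55
eef_pos: [437.8, 196.1, 175.1]
ee_rot: [0.003, -0.042, 0.999, 0.001]
force: [-0.3, -0.4, -1.0]
grip_width: 0.643
grip_force: 0.0
```

>>> step_arm --increments '[{"dx": 0.3, "dy": -1, "dz": 0, "wx": 0, "wy": 0, "wz": 0}, {"dx": 0.3, "dy": -1, "dz": 0, "wx": 0, "wy": 0, "wz": 0}, {"dx": 0.3, "dy": -1, "dz": 0, "wx": 0, "wy": 0, "wz": 0}, {"dx": 0.3, "dy": -1, "dz": 0, "wx": 0, "wy": 0, "wz": 0}, {"dx": 0.3, "dy": -1, "dz": 0, "wx": 0, "wy": 0, "wz": 0}]'

```text
time_s: 29.05
eef_pos: [408.4, 66.3, 172.1]
ee_rot: [0.0, -0.039, 0.999, -0.0]
force: [1.1, -1.0, -0.8]
grip_width: 0.643
grip_force: 0.0
```

>>> step_arm --increments '[{"dx": 0.3, "dy": -1, "dz": 0, "wx": 0, "wy": 0, "wz": 0}, {"dx": 0, "dy": -1, "dz": 0, "wx": 0, "wy": 0, "wz": 0}, {"dx": 0, "dy": -1, "dz": 0, "wx": 0, "wy": 0, "wz": 0}, {"dx": 0, "dy": -1, "dz": 0, "wx": 0, "wy": 0, "wz": 0}, {"dx": 0, "dy": -1, "dz": 0, "wx": 0, "wy": 0, "wz": 0}]'

```text
time_s: 29.55
eef_pos: [411.1, -59.0, 172.1]
ee_rot: [0.0, -0.039, 0.999, -0.0]
force: [-0.6, 0.4, 0.4]
grip_width: 0.642
grip_force: 0.0
```

>>> step_arm --increments '[{"dx": 0, "dy": -1, "dz": 0, "wx": 0, "wy": 0, "wz": 0}, {"dx": 0, "dy": -1, "dz": 0, "wx": 0, "wy": 0, "wz": 0}, {"dx": 0, "dy": -1, "dz": 0, "wx": 0, "wy": 0, "wz": 0}, {"dx": 0, "dy": -1, "dz": 0, "wx": 0, "wy": 0, "wz": 0}, {"dx": 0, "dy": -1, "dz": 0, "wx": 0, "wy": 0, "wz": 0}]'

```text
time_s: 30.05
eef_pos: [420.9, -183.6, 172.1]
ee_rot: [0.0, -0.039, 0.999, -0.0]
force: [0.2, -0.8, -0.4]
grip_width: 0.643
grip_force: 0.0
```

>>> step_arm --increments '[{"dx": 0, "dy": -1, "dz": 0, "wx": 0, "wy": 0, "wz": 0}, {"dx": 0, "dy": -1, "dz": 0, "wx": 0, "wy": 0, "wz": 0}, {"dx": 0, "dy": -1, "dz": 0, "wx": 0, "wy": 0, "wz": 0}, {"dx": 0, "dy": 0, "dz": 0, "wx": 0, "wy": 0, "wz": 0}, {"dx": 0, "dy": 0, "dz": 0, "wx": 0, "wy": 0, "wz": 0}]'

```text
time_s: 30.55
eef_pos: [426.6, -257.1, 171.7]
ee_rot: [-0.0, -0.039, 0.999, 0.0]
force: [-1.4, -0.1, 0.3]
grip_width: 0.645
grip_force: 0.0
```

```bash
cat > jj.py <<'E'
from go import *
import sys
def tops(cam,c,mask,z,box):
    "rect of the amber top-ish region"
    return zrect(cam,c,mask,z)
for cam in ["wrist","top"]:
    c=eyes.capture(cam); cv2.imwrite(f"pics/jj_{cam}.png",c["frame"])
    for l in ["jar1"]+(["opener"] if cam=="top" else []):
        for d in eyes.landmark_of(cam,l): print(cam,l,round(d["p"],2),world(cam,c,d["point"]).round(1))
    for d in eyes.cut_out(cam,"jar1"):
        if d["mask"].sum()<100: continue
        r=zrect(cam,c,d["mask"],40); print(cam,"mask",round(d["p"],2),d["mask"].sum(),np.round(r[0],1),np.round(r[1],1),round(r[2],1))
delta(*map(float,sys.argv[1:5]))
E
python3 jj.py 423 -266 75 184
```

```text
wrist jar1 0.93 [ 435.9 -263.6   11.5]
wrist jar1 0.89 [ 272.5 -351.5   -3.4]
wrist jar1 0.84 [ 273.9 -204.3   -1.9]
wrist jar1 0.77 [ 555.1 -266.8   12.2]
wrist jar1 0.61 [ 554.2 -177.6   11.9]
wrist mask 0.98 3926 [ 292.1 -334.4] [67.6 34.3] 33.5
wrist mask 0.86 4046 [ 429.5 -265.8] [99.5 34.6] 4.3
wrist mask 0.78 597 [ 533.2 -191. ] [58.8 16.9] 1.1
wrist mask 0.71 2216 [ 531.8 -267.4] [72.1 34.6] 5.4
wrist mask 0.59 4185 [ 288.3 -215.1] [32.3 81.1] 64.9
top jar1 0.94 [ 560.9 -266.2   17. ]
top jar1 0.88 [ 556.2 -177.8   12.3]
top jar1 0.62 [447.3 221.4  12.2]
top jar1 0.54 [ 434.2 -265.1   14.7]
top mask 0.89 535 [ 558.6 -264.3] [100.6  39.8] 5.0
top mask 0.84 537 [449.9 216.8] [ 39.2 100.6] 85.6
top mask 0.66 494 [ 552.6 -176.3] [35.9 98.9] 87.6
top mask 0.51 170 [ 456.4 -260.8] [29.2 47. ] 74.8
top mask 0.29 1206 [442.3 -14.4] [ 54.6 154. ] 0.2
pose [ 426.9 -256.9  171.7] yaw -175.5 | wz 0.09 then d [ 0.18 -0.35  3.87]
```

>>> step_arm --increments '[{"dx": 0.17, "dy": -0.36, "dz": 1, "wx": 0, "wy": 0, "wz": 0}, {"dx": 0, "dy": 0, "dz": 1, "wx": 0, "wy": 0, "wz": 0}, {"dx": 0, "dy": 0, "dz": 1, "wx": 0, "wy": 0, "wz": 0}, {"dx": 0, "dy": 0, "dz": 1, "wx": 0, "wy": 0, "wz": 0}, {"dx": 0, "dy": 0, "dz": 0.6, "wx": 0, "wy": 0, "wz": 0}]'

```text
time_s: 31.4
eef_pos: [422.8, -265.9, 54.9]
ee_rot: [-0.001, -0.039, 0.999, 0.001]
force: [0.3, 0.2, 0.4]
grip_width: 0.645
grip_force: 0.0
```

>>> step_arm --increments '[{"dx": 0, "dy": 0, "dz": 0.3, "wx": 0, "wy": 0, "wz": 0}, {"dx": 0, "dy": 0, "dz": 0, "wx": 0, "wy": 0, "wz": 0}, {"dx": 0, "dy": 0, "dz": 0, "wx": 0, "wy": 0, "wz": 0}]'

```text
time_s: 31.7
eef_pos: [423.6, -266.8, 49.8]
ee_rot: [0.0, -0.039, 0.999, -0.0]
force: [0.2, 0.0, -0.0]
grip_width: 0.646
grip_force: 0.0
```

>>> step_arm --increments '[{"dx": 0, "dy": 0, "dz": 0, "wx": 0, "wy": 0, "wz": 0}, {"dx": 0, "dy": 0, "dz": 0, "wx": 0, "wy": 0, "wz": 0}, {"dx": 0, "dy": 0, "dz": 0, "wx": 0, "wy": 0, "wz": 0}, {"dx": 0, "dy": 0, "dz": 0, "wx": 0, "wy": 0, "wz": 0}, {"dx": 0, "dy": 0, "dz": 0, "wx": 0, "wy": 0, "wz": 0}]' --fingers 25

```text
time_s: 32.2
eef_pos: [423.7, -267.0, 49.9]
ee_rot: [0.001, -0.039, 0.999, -0.001]
force: [-0.1, 1.1, 7.3]
grip_width: 0.397
grip_force: 21.8
```

>>> step_arm --increments '[{"dx": 0, "dy": 0, "dz": 0, "wx": 0, "wy": 0, "wz": 0}, {"dx": 0, "dy": 0, "dz": -0.1, "wx": 0, "wy": 0, "wz": 0}, {"dx": 0, "dy": 0, "dz": -0.3, "wx": 0, "wy": 0, "wz": 0}, {"dx": 0, "dy": 0, "dz": -0.6, "wx": 0, "wy": 0, "wz": 0}, {"dx": 0, "dy": 0, "dz": 0, "wx": 0, "wy": 0, "wz": 0}]'

```text
time_s: 32.7
eef_pos: [423.9, -267.2, 75.7]
ee_rot: [0.001, -0.039, 0.999, -0.001]
force: [0.0, -0.3, -2.1]
grip_width: 0.397
grip_force: 20.8
```

>>> step_arm --increments '[{"dx": 0, "dy": 0, "dz": -0.9, "wx": 0, "wy": 0, "wz": 0.7}, {"dx": 0, "dy": 0, "dz": -0.9, "wx": 0, "wy": 0, "wz": 0.7}, {"dx": 0, "dy": 0.5, "dz": 0, "wx": 0, "wy": 0, "wz": 0}, {"dx": 0, "dy": 0.9, "dz": 0, "wx": 0, "wy": 0, "wz": 0}, {"dx": 0, "dy": 1, "dz": 0, "wx": 0, "wy": 0, "wz": 0}]'

```text
time_s: 33.2
eef_pos: [426.8, -205.3, 117.8]
ee_rot: [-0.001, 0.033, 0.999, 0.001]
force: [1.1, 0.1, -1.5]
grip_width: 0.396
grip_force: 20.8
```

>>> step_arm --increments '[{"dx": 0.13, "dy": 1, "dz": 0, "wx": 0, "wy": 0, "wz": 0}, {"dx": 0.13, "dy": 1, "dz": 0, "wx": 0, "wy": 0, "wz": 0}, {"dx": 0.13, "dy": 1, "dz": 0, "wx": 0, "wy": 0, "wz": 0}, {"dx": 0.13, "dy": 1, "dz": 0, "wx": 0, "wy": 0, "wz": 0}, {"dx": 0.13, "dy": 1, "dz": 0, "wx": 0, "wy": 0, "wz": 0}]'

```text
time_s: 33.7
eef_pos: [418.7, -79.0, 117.8]
ee_rot: [-0.001, 0.033, 0.999, 0.0]
force: [-0.3, -0.5, -2.0]
grip_width: 0.391
grip_force: 20.8
```

>>> step_arm --increments '[{"dx": 0, "dy": 1, "dz": 0, "wx": 0, "wy": 0, "wz": 0}, {"dx": 0, "dy": 1, "dz": 0, "wx": 0, "wy": 0, "wz": 0}, {"dx": 0, "dy": 1, "dz": 0, "wx": 0, "wy": 0, "wz": 0}, {"dx": 0, "dy": 1, "dz": 0, "wx": 0, "wy": 0, "wz": 0}, {"dx": 0, "dy": 1, "dz": 0, "wx": 0, "wy": 0, "wz": 0}]'

```text
time_s: 34.2
eef_pos: [427.1, 45.5, 117.8]
ee_rot: [-0.001, 0.033, 0.999, 0.0]
force: [0.3, -0.6, -2.0]
grip_width: 0.391
grip_force: 20.8
```

>>> step_arm --increments '[{"dx": 0, "dy": 1, "dz": 0, "wx": 0, "wy": 0, "wz": 0}, {"dx": 0, "dy": 1, "dz": 0, "wx": 0, "wy": 0, "wz": 0}, {"dx": 0, "dy": 1, "dz": 0, "wx": 0, "wy": 0, "wz": 0}, {"dx": 0, "dy": 1, "dz": 0, "wx": 0, "wy": 0, "wz": 0}, {"dx": 0, "dy": 1, "dz": 0, "wx": 0, "wy": 0, "wz": 0}]'

```text
time_s: 34.7
eef_pos: [435.4, 169.9, 117.7]
ee_rot: [-0.001, 0.033, 0.999, -0.0]
force: [0.5, -0.3, -1.1]
grip_width: 0.389
grip_force: 20.8
```

>>> step_arm --increments '[{"dx": 0, "dy": 1, "dz": 0, "wx": 0, "wy": 0, "wz": 0}, {"dx": 0, "dy": 1, "dz": 0, "wx": 0, "wy": 0, "wz": 0}, {"dx": 0, "dy": 1, "dz": 0, "wx": 0, "wy": 0, "wz": 0}, {"dx": 0, "dy": 1, "dz": 0, "wx": 0, "wy": 0, "wz": 0}, {"dx": 0, "dy": 1, "dz": 0, "wx": 0, "wy": 0, "wz": 0}]'

```text
time_s: 35.2
eef_pos: [443.9, 294.5, 117.5]
ee_rot: [-0.001, 0.033, 0.999, -0.0]
force: [0.7, -0.3, -1.6]
grip_width: 0.395
grip_force: 20.8
```

>>> step_arm --increments '[{"dx": 0, "dy": 0.9, "dz": 0, "wx": 0, "wy": 0, "wz": 0}, {"dx": 0, "dy": 0.6, "dz": 0, "wx": 0, "wy": 0, "wz": 0}, {"dx": 0, "dy": 0.4, "dz": 0, "wx": 0, "wy": 0, "wz": 0}, {"dx": 0, "dy": 0, "dz": 0, "wx": 0, "wy": 0, "wz": 0}, {"dx": 0, "dy": 0, "dz": 0, "wx": 0, "wy": 0, "wz": 0}]'

```text
time_s: 35.7
eef_pos: [447.9, 340.2, 118.4]
ee_rot: [-0.0, 0.034, 0.999, -0.0]
force: [0.7, -0.0, -1.1]
grip_width: 0.395
grip_force: 20.8
```

```bash
sed -i 's/delta(441.*/delta(449.7,339.7,49,176)/' k.py; python3 k.py
```

```text
pose [448.1 340.  118.6] yaw 176.1 | wz 0.02 then d [-0.06 -0.01  2.79]
0.91 [459.7 339.   81.2]
0.78 [448.3 222.5   9.3]
```

>>> step_arm --increments '[{"dx": -0.06, "dy": 0, "dz": 1, "wx": 0, "wy": 0, "wz": 0}, {"dx": 0, "dy": 0, "dz": 1, "wx": 0, "wy": 0, "wz": 0}, {"dx": 0, "dy": 0, "dz": 0.6, "wx": 0, "wy": 0, "wz": 0}, {"dx": 0, "dy": 0, "dz": 0.2, "wx": 0, "wy": 0, "wz": 0}, {"dx": 0, "dy": 0, "dz": 0, "wx": 0, "wy": 0, "wz": 0}]'

```text
time_s: 36.3
eef_pos: [449.8, 340.1, 48.9]
ee_rot: [-0.0, 0.034, 0.999, -0.0]
force: [-0.0, -0.8, -1.0]
grip_width: 0.391
grip_force: 20.8
```

>>> step_arm --increments '[{"dx": 0, "dy": 0, "dz": 0.04, "wx": 0, "wy": 0, "wz": 0}, {"dx": 0, "dy": 0, "dz": 0.04, "wx": 0, "wy": 0, "wz": 0}, {"dx": 0, "dy": 0, "dz": 0.03, "wx": 0, "wy": 0, "wz": 0}, {"dx": 0, "dy": 0, "dz": 0, "wx": 0, "wy": 0, "wz": 0}, {"dx": 0, "dy": 0, "dz": 0, "wx": 0, "wy": 0, "wz": 0}]'

```text
time_s: 36.8
eef_pos: [449.9, 340.5, 46.5]
ee_rot: [0.0, 0.034, 0.999, 0.0]
force: [0.0, 0.3, -1.5]
grip_width: 0.39
grip_force: 20.8
```

>>> step_arm --increments '[{"dx": 0, "dy": 0, "dz": 0.02, "wx": 0, "wy": 0, "wz": 0}, {"dx": 0, "dy": 0, "dz": 0, "wx": 0, "wy": 0, "wz": 0}]'

```text
time_s: 37.0
eef_pos: [449.8, 340.5, 45.8]
ee_rot: [-0.0, 0.034, 0.999, -0.0]
force: [-0.1, -0.5, -1.0]
grip_width: 0.388
grip_force: 20.8
```

>>> step_arm --increments '[{"dx": 0, "dy": 0, "dz": 0.02, "wx": 0, "wy": 0, "wz": 0}, {"dx": 0, "dy": 0, "dz": 0, "wx": 0, "wy": 0, "wz": 0}]'

```text
time_s: 37.2
eef_pos: [449.8, 340.5, 45.2]
ee_rot: [-0.0, 0.034, 0.999, -0.0]
force: [0.1, -0.6, -1.3]
grip_width: 0.397
grip_force: 20.8
```

>>> step_arm --increments '[{"dx": 0, "dy": 0, "dz": 0.02, "wx": 0, "wy": 0, "wz": 0}, {"dx": 0, "dy": 0, "dz": 0, "wx": 0, "wy": 0, "wz": 0}]'

```text
time_s: 37.4
eef_pos: [449.9, 340.5, 45.0]
ee_rot: [0.0, 0.034, 0.999, 0.0]
force: [-0.0, -1.4, 1.5]
grip_width: 0.393
grip_force: 21.0
```

>>> step_arm --increments '[{"dx": 0, "dy": 0, "dz": 0.01, "wx": 0, "wy": 0, "wz": 0}, {"dx": 0, "dy": 0, "dz": 0, "wx": 0, "wy": 0, "wz": 0}]'

```text
time_s: 37.6
eef_pos: [449.9, 340.5, 44.9]
ee_rot: [0.0, 0.034, 0.999, 0.0]
force: [-2.0, -1.6, 4.9]
grip_width: 0.39
grip_force: 21.6
```

>>> step_arm --increments '[{"dx": 0, "dy": 0, "dz": 0, "wx": 0, "wy": 0, "wz": 0}, {"dx": 0, "dy": 0, "dz": 0, "wx": 0, "wy": 0, "wz": 0}, {"dx": 0, "dy": 0, "dz": 0, "wx": 0, "wy": 0, "wz": 0}, {"dx": 0, "dy": 0, "dz": -0.3, "wx": 0, "wy": 0, "wz": 0}, {"dx": 0, "dy": 0, "dz": -0.8, "wx": 0, "wy": 0, "wz": 0}]' --fingers 55

```text
time_s: 38.1
eef_pos: [449.1, 340.1, 71.4]
ee_rot: [-0.001, 0.034, 0.999, -0.001]
force: [0.0, -1.0, 0.5]
grip_width: 0.649
grip_force: 0.0
```

>>> step_arm --increments '[{"dx": 0, "dy": 0, "dz": -1, "wx": 0, "wy": 0, "wz": 0}, {"dx": 0, "dy": 0, "dz": -1, "wx": 0, "wy": 0, "wz": 0}, {"dx": 0, "dy": 0, "dz": -1, "wx": 0, "wy": 0, "wz": -0.65}, {"dx": 0, "dy": 0, "dz": -1, "wx": 0, "wy": 0, "wz": 0}, {"dx": 0, "dy": -1, "dz": 0, "wx": 0, "wy": 0, "wz": 0}]'

```text
time_s: 38.6
eef_pos: [450.9, 317.2, 175.9]
ee_rot: [0.003, -0.001, 1.0, 0.002]
force: [0.9, -0.8, 0.7]
grip_width: 0.643
grip_force: 0.0
```

>>> step_arm --increments '[{"dx": 0, "dy": -1, "dz": 0, "wx": 0, "wy": 0, "wz": 0}, {"dx": 0, "dy": -1, "dz": 0, "wx": 0, "wy": 0, "wz": 0}, {"dx": 0, "dy": -1, "dz": 0, "wx": 0, "wy": 0, "wz": 0}, {"dx": 0, "dy": -1, "dz": 0, "wx": 0, "wy": 0, "wz": 0}, {"dx": 0, "dy": -1, "dz": 0, "wx": 0, "wy": 0, "wz": 0}]'

```text
time_s: 39.1
eef_pos: [449.8, 189.5, 172.6]
ee_rot: [0.0, -0.0, 1.0, 0.0]
force: [0.2, 0.4, 0.1]
grip_width: 0.644
grip_force: 0.0
```

>>> step_arm --increments '[{"dx": 0, "dy": -1, "dz": 0, "wx": 0, "wy": 0, "wz": 0}, {"dx": 0, "dy": -1, "dz": 0, "wx": 0, "wy": 0, "wz": 0}, {"dx": 0, "dy": -1, "dz": 0, "wx": 0, "wy": 0, "wz": 0}, {"dx": 0, "dy": -1, "dz": 0, "wx": 0, "wy": 0, "wz": 0}, {"dx": 0, "dy": -1, "dz": 0, "wx": 0, "wy": 0, "wz": 0}]'

```text
time_s: 39.6
eef_pos: [449.8, 64.5, 172.6]
ee_rot: [0.0, -0.0, 1.0, -0.0]
force: [0.2, 1.1, -1.1]
grip_width: 0.642
grip_force: 0.0
```

>>> step_arm --increments '[{"dx": -0.7, "dy": -1, "dz": 0, "wx": 0, "wy": 0, "wz": 0}, {"dx": -0.7, "dy": -1, "dz": 0, "wx": 0, "wy": 0, "wz": 0}, {"dx": -0.7, "dy": -1, "dz": 0, "wx": 0, "wy": 0, "wz": 0}, {"dx": -0.7, "dy": -1, "dz": 0, "wx": 0, "wy": 0, "wz": 0}, {"dx": -0.7, "dy": -1, "dz": 0, "wx": 0, "wy": 0, "wz": 0}]'

```text
time_s: 40.1
eef_pos: [538.0, -60.7, 172.6]
ee_rot: [0.0, 0.0, 1.0, -0.0]
force: [-0.1, 1.0, -0.8]
grip_width: 0.648
grip_force: 0.0
```

>>> step_arm --increments '[{"dx": 0, "dy": -1, "dz": 0, "wx": 0, "wy": 0, "wz": 0}, {"dx": 0, "dy": -1, "dz": 0, "wx": 0, "wy": 0, "wz": 0}, {"dx": 0, "dy": -1, "dz": 0, "wx": 0, "wy": 0, "wz": 0}, {"dx": 0, "dy": -1, "dz": 0, "wx": 0, "wy": 0, "wz": 0}, {"dx": 0, "dy": -0.7, "dz": 0, "wx": 0, "wy": 0, "wz": 0}]'

```text
time_s: 40.6
eef_pos: [537.3, -178.5, 172.5]
ee_rot: [0.0, 0.0, 1.0, -0.0]
force: [0.0, -0.2, -0.1]
grip_width: 0.64
grip_force: 0.0
```

>>> step_arm --increments '[{"dx": 0, "dy": 0, "dz": 0, "wx": 0, "wy": 0, "wz": 0}, {"dx": 0, "dy": 0, "dz": 0, "wx": 0, "wy": 0, "wz": 0}]'

```text
time_s: 40.8
eef_pos: [537.3, -176.7, 172.1]
ee_rot: [-0.0, 0.0, 1.0, 0.0]
force: [0.4, -0.2, 0.4]
grip_width: 0.646
grip_force: 0.0
```

```bash
python3 jj.py 545 -177 75 180
```

```text
wrist jar1 0.8 [ 552.6 -180.3    9.5]
wrist jar1 0.6 [ 557.1 -267.6   11. ]
wrist mask 0.62 4366 [ 554.8 -262.2] [98.6 43.2] 4.7
top jar1 0.94 [ 270.2 -350.7    3.7]
top jar1 0.86 [451.2 217.8  11. ]
top jar1 0.67 [459.7 340.7   7. ]
top jar1 0.62 [ 275.1 -205.4    0.5]
top jar1 0.39 [ 556.1 -177.9   10.1]
top opener 0.71 [616.3  15.6   4.9]
top mask 0.81 511 [449.1 217.2] [38.9 98.4] 86.3
top mask 0.56 539 [456.5 335.6] [42.6 98.2] 87.6
top mask 0.55 550 [ 275.8 -344.7] [105.5  38.1] 34.7
top mask 0.49 1884 [ 771. -139.] [107.1 146.8] 60.0
pose [ 537.5 -176.5  172.1] yaw -180.0 | wz 0.01 then d [-0.3  -0.02  3.88]
```

```bash
cat > col.py <<'E'
from go import *
c=eyes.capture("wrist"); h=cv2.cvtColor(c["frame"],cv2.COLOR_BGR2HSV); ctrl_s=None
m=((h[...,0]>6)&(h[...,0]<17)&(h[...,1]>190)&(h[...,2]>60)).astype(np.uint8)
m=cv2.morphologyEx(m,cv2.MORPH_OPEN,np.ones((5,5)))
n,l,s,ce=cv2.connectedComponentsWithStats(m)
for i in range(1,n):
    if s[i,4]>600:
        r=zrect("wrist",c,l==i,42); print(s[i],np.round(r[0],1),np.round(r[1],1),round(r[2],1))
E
python3 col.py
```

```text
(no output)
```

View pics/jj_wrist.png

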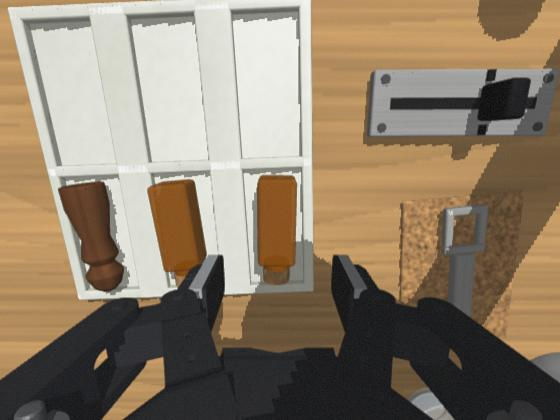

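```bash
python3 -c "
import cv2
f=cv2.imread('pics/jj_wrist.png');h=cv2.cvtColor(f,cv2.COLOR_BGR2HSV)
for v,u in [(180,280),(220,280),(250,280),(200,180)]: print(v,u,f[v,u],h[v,u])"
```

```text
180 280 [ 28  84 143] [ 15 205 143]
220 280 [ 32  83 137] [ 15 195 137]
250 280 [ 35  84 138] [ 14 190 138]
200 180 [ 33  86 140] [ 15 195 140]
```

The jar C body is at (277,222) with the fingers centred on 278, so it is aligned. The latch and opener look unchanged.

>>> step_arm --increments '[{"dx": -0.32, "dy": -0.02, "dz": 1, "wx": 0, "wy": 0, "wz": 0}, {"dx": 0, "dy": 0, "dz": 1, "wx": 0, "wy": 0, "wz": 0}, {"dx": 0, "dy": 0, "dz": 1, "wx": 0, "wy": 0, "wz": 0}, {"dx": 0, "dy": 0, "dz": 1, "wx": 0, "wy": 0, "wz": 0}, {"dx": 0, "dy": 0, "dz": 0.6, "wx": 0, "wy": 0, "wz": 0}]'

```text
time_s: 41.7
eef_pos: [544.7, -177.0, 55.1]
ee_rot: [-0.001, -0.0, 1.0, 0.001]
force: [-0.7, -0.6, -0.2]
grip_width: 0.644
grip_force: 0.0
```

>>> step_arm --increments '[{"dx": 0, "dy": 0, "dz": 0.3, "wx": 0, "wy": 0, "wz": 0}, {"dx": 0, "dy": 0, "dz": 0, "wx": 0, "wy": 0, "wz": 0}, {"dx": 0, "dy": 0, "dz": 0, "wx": 0, "wy": 0, "wz": 0}]'

```text
time_s: 42.0
eef_pos: [545.8, -177.7, 50.3]
ee_rot: [0.001, -0.0, 1.0, -0.0]
force: [0.2, -0.2, 0.2]
grip_width: 0.646
grip_force: 0.0
```

>>> step_arm --increments '[{"dx": 0, "dy": 0, "dz": 0, "wx": 0, "wy": 0, "wz": 0}, {"dx": 0, "dy": 0, "dz": 0, "wx": 0, "wy": 0, "wz": 0}, {"dx": 0, "dy": 0, "dz": 0, "wx": 0, "wy": 0, "wz": 0}, {"dx": 0, "dy": 0, "dz": 0, "wx": 0, "wy": 0, "wz": 0}, {"dx": 0, "dy": 0, "dz": 0, "wx": 0, "wy": 0, "wz": 0}]' --fingers 25

```text
time_s: 42.5
eef_pos: [545.8, -177.7, 50.5]
ee_rot: [0.001, -0.0, 1.0, -0.0]
force: [-1.2, 0.4, 6.8]
grip_width: 0.395
grip_force: 21.2
```

>>> step_arm --increments '[{"dx": 0, "dy": 0, "dz": 0, "wx": 0, "wy": 0, "wz": 0}, {"dx": 0, "dy": 0, "dz": -0.1, "wx": 0, "wy": 0, "wz": 0}, {"dx": 0, "dy": 0, "dz": -0.3, "wx": 0, "wy": 0, "wz": 0}, {"dx": 0, "dy": 0, "dz": -0.6, "wx": 0, "wy": 0, "wz": 0}, {"dx": 0, "dy": 0, "dz": 0, "wx": 0, "wy": 0, "wz": 0}]'

```text
time_s: 43.0
eef_pos: [546.2, -177.9, 76.4]
ee_rot: [0.001, -0.0, 1.0, -0.001]
force: [-0.3, 0.5, -0.3]
grip_width: 0.39
grip_force: 20.4
```

>>> step_arm --increments '[{"dx": 0, "dy": 0, "dz": -0.9, "wx": 0, "wy": 0, "wz": 0.3}, {"dx": 0, "dy": 0, "dz": -0.9, "wx": 0, "wy": 0, "wz": 0.35}, {"dx": 0, "dy": 0.5, "dz": 0, "wx": 0, "wy": 0, "wz": 0}, {"dx": 0, "dy": 0.9, "dz": 0, "wx": 0, "wy": 0, "wz": 0}, {"dx": 0, "dy": 1, "dz": 0, "wx": 0, "wy": 0, "wz": 0}]'

```text
time_s: 43.5
eef_pos: [548.9, -116.4, 118.2]
ee_rot: [-0.001, 0.034, 0.999, 0.0]
force: [-0.6, 0.4, -0.7]
grip_width: 0.393
grip_force: 20.4
```

>>> step_arm --increments '[{"dx": 0.2, "dy": 1, "dz": 0, "wx": 0, "wy": 0, "wz": 0}, {"dx": 0.2, "dy": 1, "dz": 0, "wx": 0, "wy": 0, "wz": 0}, {"dx": 0.2, "dy": 1, "dz": 0, "wx": 0, "wy": 0, "wz": 0}, {"dx": 0.2, "dy": 1, "dz": 0, "wx": 0, "wy": 0, "wz": 0}, {"dx": 0.2, "dy": 1, "dz": 0, "wx": 0, "wy": 0, "wz": 0}]'

```text
time_s: 44.0
eef_pos: [532.0, 10.6, 118.1]
ee_rot: [-0.001, 0.033, 0.999, 0.0]
force: [0.5, -0.2, -1.3]
grip_width: 0.392
grip_force: 20.4
```

>>> step_arm --increments '[{"dx": 0, "dy": 1, "dz": 0, "wx": 0, "wy": 0, "wz": 0}, {"dx": 0, "dy": 1, "dz": 0, "wx": 0, "wy": 0, "wz": 0}, {"dx": 0, "dy": 1, "dz": 0, "wx": 0, "wy": 0, "wz": 0}, {"dx": 0, "dy": 1, "dz": 0, "wx": 0, "wy": 0, "wz": 0}, {"dx": 0, "dy": 1, "dz": 0, "wx": 0, "wy": 0, "wz": 0}]'

```text
time_s: 44.5
eef_pos: [540.6, 135.2, 118.1]
ee_rot: [-0.001, 0.033, 0.999, -0.0]
force: [0.7, -0.1, -0.1]
grip_width: 0.395
grip_force: 20.4
```

>>> step_arm --increments '[{"dx": 0, "dy": 1, "dz": 0, "wx": 0, "wy": 0, "wz": 0}, {"dx": 0, "dy": 1, "dz": 0, "wx": 0, "wy": 0, "wz": 0}, {"dx": 0, "dy": 0.8, "dz": 0, "wx": 0, "wy": 0, "wz": 0}, {"dx": 0, "dy": 0.4, "dz": 0, "wx": 0, "wy": 0, "wz": 0}, {"dx": 0, "dy": 0, "dz": 0, "wx": 0, "wy": 0, "wz": 0}]'

```text
time_s: 45.0
eef_pos: [546.2, 214.4, 118.5]
ee_rot: [-0.001, 0.033, 0.999, -0.0]
force: [0.1, 0.2, -0.9]
grip_width: 0.391
grip_force: 20.4
```

>>> step_arm --increments '[{"dx": 0, "dy": 0, "dz": 0, "wx": 0, "wy": 0, "wz": 0}, {"dx": 0, "dy": 0, "dz": 0, "wx": 0, "wy": 0, "wz": 0}]'

```text
time_s: 45.2
eef_pos: [546.9, 212.4, 119.3]
ee_rot: [-0.0, 0.034, 0.999, -0.0]
force: [-0.4, 0.8, -1.0]
grip_width: 0.394
grip_force: 20.4
```

```bash
sed -i 's/delta(449.*/delta(549.3,212.6,50,176)/' k.py; python3 k.py
```

```text
pose [547.  212.5 119.4] yaw 176.0 | wz 0.01 then d [-0.09  0.01  2.78]
0.88 [451.  221.4   9.6]
0.82 [558.2 208.6  81.6]
0.81 [461.  339.2   5.6]
0.46 [508.8 273.3  -1.2]
```

>>> step_arm --increments '[{"dx": -0.09, "dy": 0, "dz": 1, "wx": 0, "wy": 0, "wz": 0}, {"dx": 0, "dy": 0, "dz": 1, "wx": 0, "wy": 0, "wz": 0}, {"dx": 0, "dy": 0, "dz": 0.6, "wx": 0, "wy": 0, "wz": 0}, {"dx": 0, "dy": 0, "dz": 0.2, "wx": 0, "wy": 0, "wz": 0}, {"dx": 0, "dy": 0, "dz": 0, "wx": 0, "wy": 0, "wz": 0}]'

```text
time_s: 45.8
eef_pos: [549.2, 213.0, 49.5]
ee_rot: [-0.0, 0.034, 0.999, -0.0]
force: [0.7, -0.3, -1.4]
grip_width: 0.391
grip_force: 20.4
```

>>> step_arm --increments '[{"dx": 0, "dy": 0, "dz": 0.04, "wx": 0, "wy": 0, "wz": 0}, {"dx": 0, "dy": 0, "dz": 0.04, "wx": 0, "wy": 0, "wz": 0}, {"dx": 0, "dy": 0, "dz": 0.03, "wx": 0, "wy": 0, "wz": 0}, {"dx": 0, "dy": 0, "dz": 0, "wx": 0, "wy": 0, "wz": 0}, {"dx": 0, "dy": 0, "dz": 0, "wx": 0, "wy": 0, "wz": 0}]'

```text
time_s: 46.3
eef_pos: [549.2, 213.2, 47.0]
ee_rot: [0.0, 0.034, 0.999, 0.0]
force: [0.5, -0.9, -1.6]
grip_width: 0.393
grip_force: 20.4
```

>>> step_arm --increments '[{"dx": 0, "dy": 0, "dz": 0.02, "wx": 0, "wy": 0, "wz": 0}, {"dx": 0, "dy": 0, "dz": 0, "wx": 0, "wy": 0, "wz": 0}]'

```text
time_s: 46.5
eef_pos: [549.2, 213.1, 46.3]
ee_rot: [-0.0, 0.034, 0.999, -0.0]
force: [-0.9, 0.1, -1.2]
grip_width: 0.392
grip_force: 20.4
```

>>> step_arm --increments '[{"dx": 0, "dy": 0, "dz": 0.02, "wx": 0, "wy": 0, "wz": 0}, {"dx": 0, "dy": 0, "dz": 0, "wx": 0, "wy": 0, "wz": 0}]'

```text
time_s: 46.7
eef_pos: [549.2, 213.1, 45.7]
ee_rot: [-0.0, 0.034, 0.999, -0.0]
force: [-0.3, 0.1, -0.6]
grip_width: 0.394
grip_force: 20.4
```

>>> step_arm --increments '[{"dx": 0, "dy": 0, "dz": 0.02, "wx": 0, "wy": 0, "wz": 0}, {"dx": 0, "dy": 0, "dz": 0, "wx": 0, "wy": 0, "wz": 0}]'

```text
time_s: 46.9
eef_pos: [549.2, 213.1, 45.5]
ee_rot: [0.0, 0.034, 0.999, -0.0]
force: [-0.5, -0.1, 2.3]
grip_width: 0.394
grip_force: 20.7
```

>>> step_arm --increments '[{"dx": 0, "dy": 0, "dz": 0.01, "wx": 0, "wy": 0, "wz": 0}, {"dx": 0, "dy": 0, "dz": 0, "wx": 0, "wy": 0, "wz": 0}]'

```text
time_s: 47.1
eef_pos: [549.2, 213.1, 45.5]
ee_rot: [0.0, 0.034, 0.999, -0.0]
force: [-3.1, -1.5, 4.9]
grip_width: 0.394
grip_force: 21.1
```

>>> step_arm --increments '[{"dx": 0, "dy": 0, "dz": 0, "wx": 0, "wy": 0, "wz": 0}, {"dx": 0, "dy": 0, "dz": 0, "wx": 0, "wy": 0, "wz": 0}, {"dx": 0, "dy": 0, "dz": 0, "wx": 0, "wy": 0, "wz": 0}, {"dx": 0, "dy": 0, "dz": -0.3, "wx": 0, "wy": 0, "wz": 0}, {"dx": 0, "dy": 0, "dz": -0.8, "wx": 0, "wy": 0, "wz": 0}]' --fingers 55

```text
time_s: 47.6
eef_pos: [548.4, 213.0, 71.8]
ee_rot: [-0.002, 0.034, 0.999, -0.0]
force: [-0.7, 0.7, 0.7]
grip_width: 0.643
grip_force: 0.0
```

>>> step_arm --increments '[{"dx": 0, "dy": 0, "dz": -1, "wx": 0, "wy": 0, "wz": 0}, {"dx": 0, "dy": 0, "dz": -1, "wx": 0, "wy": 0, "wz": 0}, {"dx": 0, "dy": 0, "dz": -1, "wx": 0, "wy": 0, "wz": -0.75}, {"dx": 0, "dy": 0, "dz": -1, "wx": 0, "wy": 0, "wz": -0.75}, {"dx": 0, "dy": -1, "dz": 0, "wx": 0, "wy": 0, "wz": 0}]'

```text
time_s: 48.1
eef_pos: [552.4, 190.0, 176.7]
ee_rot: [0.003, -0.047, 0.999, 0.001]
force: [0.6, -0.4, -0.2]
grip_width: 0.643
grip_force: 0.0
```

>>> step_arm --increments '[{"dx": 0.35, "dy": -1, "dz": 0, "wx": 0, "wy": 0, "wz": 0}, {"dx": 0.35, "dy": -1, "dz": 0, "wx": 0, "wy": 0, "wz": 0}, {"dx": 0.35, "dy": -1, "dz": 0, "wx": 0, "wy": 0, "wz": 0}, {"dx": 0.35, "dy": -1, "dz": 0, "wx": 0, "wy": 0, "wz": 0}, {"dx": 0.3, "dy": -1, "dz": 0, "wx": 0, "wy": 0, "wz": 0}]'

```text
time_s: 48.6
eef_pos: [519.8, 59.0, 173.1]
ee_rot: [0.0, -0.045, 0.999, -0.0]
force: [-0.1, 0.5, 0.1]
grip_width: 0.64
grip_force: 0.0
```

>>> step_arm --increments '[{"dx": 0, "dy": -1, "dz": 0, "wx": 0, "wy": 0, "wz": 0}, {"dx": 0, "dy": -1, "dz": 0, "wx": 0, "wy": 0, "wz": 0}, {"dx": 0, "dy": -1, "dz": 0, "wx": 0, "wy": 0, "wz": 0}, {"dx": 0, "dy": -1, "dz": 0, "wx": 0, "wy": 0, "wz": 0}, {"dx": 0, "dy": -1, "dz": 0, "wx": 0, "wy": 0, "wz": 0}]'

```text
time_s: 49.1
eef_pos: [531.4, -65.6, 173.1]
ee_rot: [0.0, -0.044, 0.999, -0.0]
force: [1.2, 0.5, 0.0]
grip_width: 0.642
grip_force: 0.0
```

>>> step_arm --increments '[{"dx": 0, "dy": -1, "dz": 0, "wx": 0, "wy": 0, "wz": 0}, {"dx": 0, "dy": -1, "dz": 0, "wx": 0, "wy": 0, "wz": 0}, {"dx": 0, "dy": -1, "dz": 0, "wx": 0, "wy": 0, "wz": 0}, {"dx": 0, "dy": -1, "dz": 0, "wx": 0, "wy": 0, "wz": 0}, {"dx": 0, "dy": -1, "dz": 0, "wx": 0, "wy": 0, "wz": 0}]'

```text
time_s: 49.6
eef_pos: [542.5, -190.1, 173.1]
ee_rot: [0.0, -0.044, 0.999, -0.0]
force: [0.3, 0.3, -0.6]
grip_width: 0.644
grip_force: 0.0
```

>>> step_arm --increments '[{"dx": 0, "dy": -1, "dz": 0, "wx": 0, "wy": 0, "wz": 0}, {"dx": 0, "dy": -1, "dz": 0, "wx": 0, "wy": 0, "wz": 0}, {"dx": 0, "dy": -1, "dz": 0, "wx": 0, "wy": 0, "wz": 0}, {"dx": 0, "dy": 0, "dz": 0, "wx": 0, "wy": 0, "wz": 0}, {"dx": 0, "dy": 0, "dz": 0, "wx": 0, "wy": 0, "wz": 0}]'

```text
time_s: 50.1
eef_pos: [549.0, -263.6, 172.7]
ee_rot: [-0.0, -0.044, 0.999, 0.0]
force: [0.7, 0.3, -1.0]
grip_width: 0.642
grip_force: 0.0
```

```bash
python3 jj.py 548 -266.2 48.5 185
```

```text
wrist jar1 0.66 [ 555.9 -266.6    8.2]
wrist mask 0.82 4018 [ 557.7 -265.4] [102.   34.2] 5.2
top jar1 0.74 [459.5 342.3   7.8]
top jar1 0.72 [557.6 214.    5.7]
top jar1 0.58 [ 272.  -349.9    3.1]
top jar1 0.46 [ 561.1 -264.5   14.9]
top opener 0.97 [614.7  12.9   3.7]
top opener 0.74 [611.5  15.5  -1.2]
top opener 0.35 [442.8  -8.9   3.8]
top mask 0.92 545 [456.1 335.9] [41.8 99.1] 86.0
top mask 0.8 441 [ 271.3 -348.7] [93.5 38. ] 34.6
top mask 0.75 548 [449.  216.9] [ 39.3 102.9] 86.0
top mask 0.68 509 [556.2 210.5] [40.1 99. ] 86.8
top mask 0.39 7014 [509.4 267.7] [245.4 245.5] 86.1
pose [ 549.2 -263.2  172.7] yaw -174.9 | wz 0.02 then d [ 0.06 -0.11  4.97]
```

View pics/jj_wrist.png

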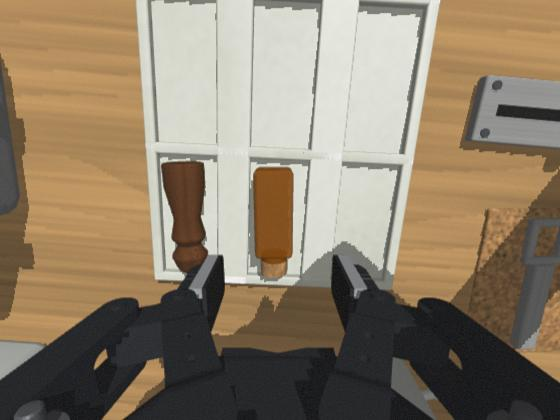

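Jar D is at (273,215), level and slightly left of centre. I take it.

>>> step_arm --increments '[{"dx": 0.04, "dy": -0.12, "dz": 1, "wx": 0, "wy": 0, "wz": 0}, {"dx": 0, "dy": 0, "dz": 1, "wx": 0, "wy": 0, "wz": 0}, {"dx": 0, "dy": 0, "dz": 1, "wx": 0, "wy": 0, "wz": 0}, {"dx": 0, "dy": 0, "dz": 1, "wx": 0, "wy": 0, "wz": 0}, {"dx": 0, "dy": 0, "dz": 0.6, "wx": 0, "wy": 0, "wz": 0}]'

```text
time_s: 50.95
eef_pos: [547.9, -266.2, 55.7]
ee_rot: [-0.001, -0.045, 0.999, 0.001]
force: [-0.6, 0.5, -0.3]
grip_width: 0.641
grip_force: 0.0
```

>>> step_arm --increments '[{"dx": 0, "dy": 0, "dz": 0.3, "wx": 0, "wy": 0, "wz": 0}, {"dx": 0, "dy": 0, "dz": 0, "wx": 0, "wy": 0, "wz": 0}, {"dx": 0, "dy": 0, "dz": 0, "wx": 0, "wy": 0, "wz": 0}]'

```text
time_s: 51.25
eef_pos: [548.9, -267.1, 51.1]
ee_rot: [0.001, -0.045, 0.999, -0.001]
force: [1.0, 0.2, -0.6]
grip_width: 0.642
grip_force: 0.0
```

>>> step_arm --increments '[{"dx": 0, "dy": 0, "dz": 0, "wx": 0, "wy": 0, "wz": 0}, {"dx": 0, "dy": 0, "dz": 0, "wx": 0, "wy": 0, "wz": 0}, {"dx": 0, "dy": 0, "dz": 0, "wx": 0, "wy": 0, "wz": 0}, {"dx": 0, "dy": 0, "dz": 0, "wx": 0, "wy": 0, "wz": 0}, {"dx": 0, "dy": 0, "dz": 0, "wx": 0, "wy": 0, "wz": 0}]' --fingers 25

```text
time_s: 51.75
eef_pos: [548.8, -267.2, 51.1]
ee_rot: [0.001, -0.045, 0.999, -0.001]
force: [-0.5, 0.4, 6.2]
grip_width: 0.394
grip_force: 21.5
```

>>> step_arm --increments '[{"dx": 0, "dy": 0, "dz": 0, "wx": 0, "wy": 0, "wz": 0}, {"dx": 0, "dy": 0, "dz": -0.1, "wx": 0, "wy": 0, "wz": 0}, {"dx": 0, "dy": 0, "dz": -0.3, "wx": 0, "wy": 0, "wz": 0}, {"dx": 0, "dy": 0, "dz": -0.6, "wx": 0, "wy": 0, "wz": 0}, {"dx": 0, "dy": 0, "dz": 0, "wx": 0, "wy": 0, "wz": 0}]'

```text
time_s: 52.25
eef_pos: [549.3, -267.5, 77.7]
ee_rot: [0.002, -0.045, 0.999, -0.001]
force: [0.5, -0.3, -0.8]
grip_width: 0.396
grip_force: 20.7
```

>>> step_arm --increments '[{"dx": 0, "dy": 0, "dz": -0.9, "wx": 0, "wy": 0, "wz": 0.75}, {"dx": 0, "dy": 0, "dz": -0.9, "wx": 0, "wy": 0, "wz": 0.75}, {"dx": 0, "dy": 0.5, "dz": 0, "wx": 0, "wy": 0, "wz": 0}, {"dx": 0, "dy": 0.9, "dz": 0, "wx": 0, "wy": 0, "wz": 0}, {"dx": 0, "dy": 1, "dz": 0, "wx": 0, "wy": 0, "wz": 0}]'

```text
time_s: 52.75
eef_pos: [552.0, -205.8, 119.2]
ee_rot: [-0.0, 0.033, 0.999, 0.0]
force: [0.3, 0.6, -1.2]
grip_width: 0.396
grip_force: 20.7
```

>>> step_arm --increments '[{"dx": 0.27, "dy": 1, "dz": 0, "wx": 0, "wy": 0, "wz": 0}, {"dx": 0.27, "dy": 1, "dz": 0, "wx": 0, "wy": 0, "wz": 0}, {"dx": 0.27, "dy": 1, "dz": 0, "wx": 0, "wy": 0, "wz": 0}, {"dx": 0.27, "dy": 1, "dz": 0, "wx": 0, "wy": 0, "wz": 0}, {"dx": 0.27, "dy": 1, "dz": 0, "wx": 0, "wy": 0, "wz": 0}]'

```text
time_s: 53.25
eef_pos: [526.4, -78.2, 119.2]
ee_rot: [-0.001, 0.033, 0.999, 0.0]
force: [0.9, -1.3, -1.5]
grip_width: 0.396
grip_force: 20.7
```

>>> step_arm --increments '[{"dx": 0, "dy": 1, "dz": 0, "wx": 0, "wy": 0, "wz": 0}, {"dx": 0, "dy": 1, "dz": 0, "wx": 0, "wy": 0, "wz": 0}, {"dx": 0, "dy": 1, "dz": 0, "wx": 0, "wy": 0, "wz": 0}, {"dx": 0, "dy": 1, "dz": 0, "wx": 0, "wy": 0, "wz": 0}, {"dx": 0, "dy": 1, "dz": 0, "wx": 0, "wy": 0, "wz": 0}]'

```text
time_s: 53.75
eef_pos: [535.1, 46.4, 119.2]
ee_rot: [-0.001, 0.033, 0.999, 0.0]
force: [-0.0, -0.5, -1.0]
grip_width: 0.392
grip_force: 20.7
```

>>> step_arm --increments '[{"dx": 0, "dy": 1, "dz": 0, "wx": 0, "wy": 0, "wz": 0}, {"dx": 0, "dy": 1, "dz": 0, "wx": 0, "wy": 0, "wz": 0}, {"dx": 0, "dy": 1, "dz": 0, "wx": 0, "wy": 0, "wz": 0}, {"dx": 0, "dy": 1, "dz": 0, "wx": 0, "wy": 0, "wz": 0}, {"dx": 0, "dy": 1, "dz": 0, "wx": 0, "wy": 0, "wz": 0}]'

```text
time_s: 54.25
eef_pos: [543.4, 171.0, 119.1]
ee_rot: [-0.001, 0.033, 0.999, -0.0]
force: [0.4, 0.3, -1.4]
grip_width: 0.392
grip_force: 20.7
```

>>> step_arm --increments '[{"dx": 0, "dy": 1, "dz": 0, "wx": 0, "wy": 0, "wz": 0}, {"dx": 0, "dy": 1, "dz": 0, "wx": 0, "wy": 0, "wz": 0}, {"dx": 0, "dy": 1, "dz": 0, "wx": 0, "wy": 0, "wz": 0}, {"dx": 0, "dy": 1, "dz": 0, "wx": 0, "wy": 0, "wz": 0}, {"dx": 0, "dy": 1, "dz": 0, "wx": 0, "wy": 0, "wz": 0}]'

```text
time_s: 54.75
eef_pos: [551.8, 295.6, 119.0]
ee_rot: [-0.001, 0.033, 0.999, -0.0]
force: [0.7, -0.6, -0.6]
grip_width: 0.394
grip_force: 20.7
```

>>> step_arm --increments '[{"dx": 0, "dy": 0.8, "dz": 0, "wx": 0, "wy": 0, "wz": 0}, {"dx": 0, "dy": 0.5, "dz": 0, "wx": 0, "wy": 0, "wz": 0}, {"dx": 0, "dy": 0.3, "dz": 0, "wx": 0, "wy": 0, "wz": 0}, {"dx": 0, "dy": 0, "dz": 0, "wx": 0, "wy": 0, "wz": 0}, {"dx": 0, "dy": 0, "dz": 0, "wx": 0, "wy": 0, "wz": 0}]'

```text
time_s: 55.25
eef_pos: [555.4, 333.5, 119.8]
ee_rot: [-0.0, 0.034, 0.999, -0.0]
force: [0.6, 0.1, -1.3]
grip_width: 0.395
grip_force: 20.7
```

```bash
sed -i 's/delta(549.*/delta(557.5,332.5,50,176)/' k.py; python3 k.py
```

```text
pose [555.5 333.3 119.9] yaw 176.1 | wz 0.01 then d [-0.08 -0.03  2.8 ]
0.96 [558.3 212.4   3. ]
0.87 [563.8 330.1  79.8]
0.72 [452.7 217.4   6. ]
0.58 [459.7 342.4   8.7]
```

>>> step_arm --increments '[{"dx": -0.1, "dy": 0, "dz": 1, "wx": 0, "wy": 0, "wz": 0}, {"dx": 0, "dy": 0, "dz": 1, "wx": 0, "wy": 0, "wz": 0}, {"dx": 0, "dy": 0, "dz": 0.6, "wx": 0, "wy": 0, "wz": 0}, {"dx": 0, "dy": 0, "dz": 0.2, "wx": 0, "wy": 0, "wz": 0}, {"dx": 0, "dy": 0, "dz": 0, "wx": 0, "wy": 0, "wz": 0}]'

```text
time_s: 55.85
eef_pos: [558.1, 333.7, 50.0]
ee_rot: [-0.0, 0.034, 0.999, -0.0]
force: [-0.6, 0.1, -0.8]
grip_width: 0.395
grip_force: 20.7
```

>>> step_arm --increments '[{"dx": 0, "dy": 0, "dz": 0.04, "wx": 0, "wy": 0, "wz": 0}, {"dx": 0, "dy": 0, "dz": 0.04, "wx": 0, "wy": 0, "wz": 0}, {"dx": 0, "dy": 0, "dz": 0.03, "wx": 0, "wy": 0, "wz": 0}, {"dx": 0, "dy": 0, "dz": 0, "wx": 0, "wy": 0, "wz": 0}, {"dx": 0, "dy": 0, "dz": 0, "wx": 0, "wy": 0, "wz": 0}]'

```text
time_s: 56.35
eef_pos: [558.1, 333.9, 47.5]
ee_rot: [0.0, 0.034, 0.999, 0.0]
force: [-0.4, -0.2, -0.2]
grip_width: 0.395
grip_force: 20.7
```

>>> step_arm --increments '[{"dx": 0, "dy": 0, "dz": 0.02, "wx": 0, "wy": 0, "wz": 0}, {"dx": 0, "dy": 0, "dz": 0, "wx": 0, "wy": 0, "wz": 0}]'

```text
time_s: 56.55
eef_pos: [557.9, 333.9, 46.8]
ee_rot: [-0.0, 0.034, 0.999, 0.0]
force: [-0.5, -0.2, -0.4]
grip_width: 0.395
grip_force: 20.7
```

>>> step_arm --increments '[{"dx": 0, "dy": 0, "dz": 0.02, "wx": 0, "wy": 0, "wz": 0}, {"dx": 0, "dy": 0, "dz": 0, "wx": 0, "wy": 0, "wz": 0}]'

```text
time_s: 56.75
eef_pos: [558.0, 333.9, 46.2]
ee_rot: [-0.0, 0.034, 0.999, 0.0]
force: [0.0, 0.7, -0.7]
grip_width: 0.395
grip_force: 20.7
```

>>> step_arm --increments '[{"dx": 0, "dy": 0, "dz": 0.02, "wx": 0, "wy": 0, "wz": 0}, {"dx": 0, "dy": 0, "dz": 0, "wx": 0, "wy": 0, "wz": 0}]'

```text
time_s: 56.95
eef_pos: [558.0, 333.9, 46.2]
ee_rot: [0.0, 0.034, 0.999, 0.0]
force: [-1.4, 0.1, 3.3]
grip_width: 0.393
grip_force: 21.1
```

>>> step_arm --increments '[{"dx": 0, "dy": 0, "dz": 0.01, "wx": 0, "wy": 0, "wz": 0}, {"dx": 0, "dy": 0, "dz": 0, "wx": 0, "wy": 0, "wz": 0}]'

```text
time_s: 57.15
eef_pos: [558.0, 333.9, 46.2]
ee_rot: [0.0, 0.034, 0.999, 0.0]
force: [-3.1, -1.7, 5.5]
grip_width: 0.394
grip_force: 21.5
```

Release, rise, back off and take a final look.

>>> step_arm --increments '[{"dx": 0, "dy": 0, "dz": 0, "wx": 0, "wy": 0, "wz": 0}, {"dx": 0, "dy": 0, "dz": 0, "wx": 0, "wy": 0, "wz": 0}, {"dx": 0, "dy": 0, "dz": 0, "wx": 0, "wy": 0, "wz": 0}, {"dx": 0, "dy": 0, "dz": -0.3, "wx": 0, "wy": 0, "wz": 0}, {"dx": 0, "dy": 0, "dz": -0.8, "wx": 0, "wy": 0, "wz": 0}]' --fingers 55

```text
time_s: 57.65
eef_pos: [557.2, 333.6, 72.1]
ee_rot: [-0.002, 0.034, 0.999, -0.001]
force: [0.1, -0.5, 1.0]
grip_width: 0.646
grip_force: 0.0
```

>>> step_arm --increments '[{"dx": 0, "dy": 0, "dz": -1, "wx": 0, "wy": 0, "wz": 0}, {"dx": 0, "dy": 0, "dz": -1, "wx": 0, "wy": 0, "wz": 0}, {"dx": 0, "dy": 0, "dz": -1, "wx": 0, "wy": 0, "wz": 0}, {"dx": 0, "dy": 0, "dz": -1, "wx": 0, "wy": 0, "wz": 0}, {"dx": 0.8, "dy": -1, "dz": -1, "wx": 0, "wy": 0, "wz": 0}]'

```text
time_s: 58.15
eef_pos: [537.0, 311.2, 199.0]
ee_rot: [0.001, 0.033, 0.999, 0.0]
force: [0.4, -0.0, -0.3]
grip_width: 0.642
grip_force: 0.0
```

>>> step_arm --increments '[{"dx": 0.8, "dy": -1, "dz": -1, "wx": 0, "wy": 0, "wz": 0}, {"dx": 0.8, "dy": -1, "dz": -1, "wx": 0, "wy": 0, "wz": 0}, {"dx": 0.8, "dy": -1, "dz": 0, "wx": 0, "wy": 0, "wz": 0}, {"dx": 0.8, "dy": -1, "dz": 0, "wx": 0, "wy": 0, "wz": 0}, {"dx": 0.8, "dy": -1, "dz": 0, "wx": 0, "wy": 0, "wz": 0}]'

```text
time_s: 58.65
eef_pos: [427.0, 191.5, 248.7]
ee_rot: [0.001, 0.034, 0.999, 0.0]
force: [-0.4, 0.4, 0.4]
grip_width: 0.645
grip_force: 0.0
```

>>> step_arm --increments '[{"dx": 0, "dy": -1, "dz": 0, "wx": 0, "wy": 0, "wz": 0}, {"dx": 0, "dy": -1, "dz": 0, "wx": 0, "wy": 0, "wz": 0}, {"dx": 0, "dy": -1, "dz": 0, "wx": 0, "wy": 0, "wz": 0}, {"dx": 0, "dy": -1, "dz": 0, "wx": 0, "wy": 0, "wz": 0}, {"dx": 0, "dy": -1, "dz": 0, "wx": 0, "wy": 0, "wz": 0}]'

```text
time_s: 59.15
eef_pos: [419.4, 66.7, 248.7]
ee_rot: [0.001, 0.034, 0.999, -0.0]
force: [0.6, -0.3, 0.3]
grip_width: 0.648
grip_force: 0.0
```

>>> step_arm --increments '[{"dx": 0, "dy": -1, "dz": 0, "wx": 0, "wy": 0, "wz": 0}, {"dx": 0, "dy": -1, "dz": 0, "wx": 0, "wy": 0, "wz": 0}, {"dx": 0, "dy": -1, "dz": 0, "wx": 0, "wy": 0, "wz": 0}, {"dx": 0, "dy": 0, "dz": 0, "wx": 0, "wy": 0, "wz": 0}, {"dx": 0, "dy": 0, "dz": 0, "wx": 0, "wy": 0, "wz": 0}]'

```text
time_s: 59.65
eef_pos: [414.5, -7.2, 248.5]
ee_rot: [0.0, 0.035, 0.999, 0.0]
force: [0.2, 0.2, -0.2]
grip_width: 0.645
grip_force: 0.0
```

```bash
python3 jj.py 400 0 200 180; python3 -c "
import cv2
a=cv2.imread('pics/jj_top.png');cv2.imwrite('pics/fin.png',cv2.resize(a[90:330,120:440],None,fx=2.5,fy=2.5,interpolation=cv2.INTER_CUBIC))"
```

```text
wrist jar1 0.96 [459.7 341.2   6. ]
wrist jar1 0.96 [565.7 335.4   3.5]
wrist jar1 0.95 [448.9 222.8   6.3]
wrist jar1 0.89 [555.1 213.    5.8]
wrist jar1 0.61 [ 274.3 -205.9   -2.5]
wrist mask 0.97 967 [452.6 302.6] [100.7  19. ] 10.4
wrist mask 0.94 3447 [445.2 211.6] [ 52.1 101.2] 88.7
wrist mask 0.81 2394 [557.7 309.4] [114.6  43.5] 10.4
wrist mask 0.69 4515 [ 279.5 -194.9] [49.7 95.5] 65.5
wrist mask 0.63 153 [ 308.6 -283.5] [10.1 21.6] 72.2
top jar1 0.96 [ 276.5 -206.3   -0.5]
top jar1 0.94 [ 269.8 -351.4    3.1]
top jar1 0.9 [450.2 219.4   8.6]
top jar1 0.66 [558.9 213.    7.3]
top jar1 0.57 [462.5 339.8   9.7]
top jar1 0.56 [569.1 335.4  13.6]
top mask 0.9 523 [556.3 208.4] [ 40.6 100.3] 85.0
top mask 0.84 486 [ 274.4 -343.2] [102.2  34.7] 33.2
top mask 0.82 551 [456.4 335.5] [42.1 98.6] 86.6
top mask 0.8 478 [566.9 329.2] [39.  94.1] 88.2
top mask 0.76 558 [ 277.7 -205.2] [41.3 99. ] 65.1
pose [414.5  -6.7 248.1] yaw 176.2 | wz -0.64 then d [0.58 0.27 1.92]
```

View pics/fin.png

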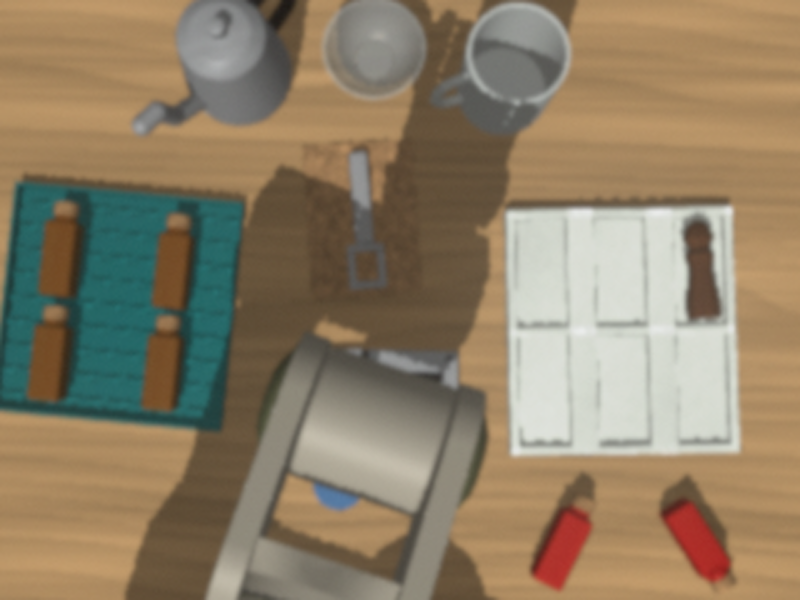

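All four jars lie flat in the tray, at crop pixels (60,255), (173,265), (48,360) and (162,370). The opener is centred on the mat at (365,220), the mill is still in the rack and nothing else has moved. I hand the job in.

```bash
python3 -c "
from rig import finish_job
print(finish_job())"
```

```text
the job is handed in; nothing more can be done
None
```

The job is handed in: the latch stands about 1 mm from its line, the opener lies mid-mat, and all four amber jars lie flat in the tray with the mill left in the rack; no verdict was returned.

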